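# Lock the slotted panel and offer up a divider

## Task

Swing the jig's raised latch bar down until it rests in its catch, so that the slotted panel is locked in; then take the divider board with the single wide tab out of its stand, lift it over the stack of battens, and hold it upright, tab down, lined up with the one long slot in the panel about a centimetre above the panel, not touching it, so that glue can be brushed on. Finish while still holding it there in the gripper; never let the divider touch the panel, and leave the panel, the other board and everything else on the bench where they are.

Things in the scene. Friction and masses are not known exactly. Their poses are not given: they have to be found in the camera images.
- latch (a joint): Aluminium latch bar on the robot's side of the jig; angle in rad: 0 = level in its catch; starts raised at 0.8 to 1.25, free end in the air. It swings in the jig's y-z plane. The hinge is slightly stiff: the bar stays where it is left and needs 1 to 2 N at its end to move. Bar 14 mm wide (jig x), 12 mm thick, reaching 151 mm from the hinge.
- latch_hinge (a point): Centre of the latch hinge, fixed to the jig, 30 mm above the table; axes are the jig's. The closed bar runs from here along the jig's -y; opening lifts its free end to +z and back towards +y. The U-shaped catch lies 88 to 102 mm from the hinge along -y, cheeks 40 mm above the table, 9 to 13 mm either side of the bar's centre line. Closed bar's upper face: 36 mm above the table.
- latch_push (a point): Point on the bar's upper face 122 mm from the hinge, beyond the catch, good for pushing it down; moves with the bar. Between 102 and 133 mm from the hinge the bar is plain; at its end is a cross roll 18 mm in diameter.
- jig: Fixed dark wooden assembly jig, base 260 (x) x 240 (y) x 12 mm; origin at the centre of its underside; its -x side faces roughly to the robot. Low wooden fences, 32 mm above the table, on its +x, +y and -y sides; the latch crosses its open -x side (bar's centre line at jig x = -95 mm).
- panel: Loose plywood panel 190 x 190 x 15 mm lying in the jig; origin at the centre of its underside, 12 mm above the table, its axes parallel to the jig's. One long slot 19 x 57 mm near its middle and four 19 mm square holes.
- slot (a point): Centre of the mouth of the long slot, on the panel's upper face, 27 mm above the table; x across the slot (19 mm), y along it (57 mm), z up.
- divider: The divider board to carry, bare plywood, upright: 120 mm wide (y), 15 thick (x), 100 tall above the shoulders, one central tab below, 50 (y) x 15 (x) x 15 mm. Origin: centre of the tab's underside, z up; top edge at 115 mm. About 0.13 kg. In its stand the origin is 20 mm above the table; lift straight up over 45 mm to free it. Same either way round.
- stand_wide: Fixed wooden stand that holds the divider by its two ends: 70 x 140 mm base, end holders up to 60 mm high, 38 mm thick (x); origin at the centre of the underside; the middle is open so that the tab shows.
- other_board: A different board, to be left alone: plywood, 90 mm wide (its y), 15 mm thick (its x), 100 mm tall in all, with two narrow tabs (14 mm); stands in its own stand, origin at the centre of its underside level with the tabs, 20 mm above the table.
- stand_narrow: Fixed stand of the other board: 70 x 110 mm base, end holders up to 60 mm high; origin at the centre of the underside. The two stands may be in either order.
- battens: Loose heavy bundle of plywood battens between stands and jig, 300 (its x) x 50 (y) x 95 mm high; origin at the centre of its underside. Leave in place.
- glue: Upright white glue bottle, 56 mm in diameter, 150 mm tall; origin under its centre. Leave alone.
- jar: Upright glass jar, 64 mm in diameter, 75 mm tall; origin under its centre. Leave alone.
- sanding_block: Cork sanding block 100 x 60 x 30 mm; origin under its centre. Leave alone.
- screwdriver: Screwdriver lying on the table near the robot. Leave alone.
- mallet: Hammer lying on the table between robot and jig. Leave alone.
- tape: Grey tape measure about 70 x 55 x 29 mm; origin under its case. Leave alone.

How it is judged:
By the outcome, as a careful person would: the job done as asked, in the order asked, and still so for the second after the job is handed in, while the arm keeps its last pose, push and grip.
It also fails if it takes over 64 s, if anything falls off the work surface, if the arm or the gripper's body presses on something with over 40 N, if the wrist force passes 120 N, or if a joint passes its speed limit or range.

## Robot

A 6-joint arm with a two-finger parallel gripper is mounted at the origin on the work surface. World frame = base frame: x ahead of the robot, y to its left, z up, the work surface at z = 0. Lengths are in m, angles in degrees, forces in N, time in s.
With the tool pointing down it reaches from about 0.35 to 0.975 m from the base axis. Payload 4.9 kg.
Tool frame: the origin (TCP) lies at the very end of the fingers, on their centre line; the grasp point (between the pads) lies ctrl.grasp_offset behind it (ctrl.grasp_offset is the distance from the TCP to the grasp point, in m); x points along the fingers, y is the direction in which the jaws open and shut, and the axes are right-handed (so a half turn about x gives the same grasp; the last joint's range is limited). The gripper opens to 85 mm and grips with 20 to 120 N. Pads are 22 mm wide; open, the fingers measure 114 mm over their backs; the gripper's body (76 mm by 85 mm) begins 54 mm behind the grasp point. The pads swing forward as they close: fully open they stand 13 mm farther back than shut.
Start: joints at [69.901, 3.019, 92.412, -0, 84.569, -6.818], TCP at [0.144, 0.608, 0.231] pointing down, gripper open.
Joint ranges: [-172.51, 172.51], [-57.92, 126.97], [3.15, 148.05], [-58.71, 238.71], [5.1, 150.11], [-179.66, 179.66]. Speed limits (degrees/s): [147.25, 147.25, 180, 180, 180, 180].

## Interface

Orientations are given as a 3x3 rotation matrix whose columns are the frame's x, y, z axes.
In Python, from workcell import ctrl gives the robot as it stands.
- The arm moves only by the tool servo_tool, never from a script. Its argument "plan" is a list of rows, each a list of 2 entries, a list of its own where there are three numbers: the shift along the tool's x, y, z normalised to -1 to 1, where 1 is 250 mm, then the turn, a rotation vector about the tool's x, y, z normalised to -1 to 1, where 1 is 90 degrees. In form: [[[tx, ty, tz], [wx, wy, wz]], ...]. A call has 1 to 8 rows; each row shifts and turns the commanded pose from where the row before left it, along the tool's axes as they then stand; what a row does not reach is not made up. A row lasts 1/10 s, in which the tool goes at most 50 mm and 8.59 degrees, less where a joint would pass 70% of its speed; a pose out of reach is approached as far as the arm can. A call with a number of a shift or a turn outside -1 to 1 is refused whole. A call with a gripper value outside its range is refused whole. "claw" is the opening, from -1 (shut) to 1 (fully open), so that 0 is half open, set as the call begins (left out, the last holds). The fingers move at their own pace and stop on an object; "squeeze" is the grip in N (left out, the last holds). Time passes only in rows, so rows that do not move let the fingers close. It gives the time, the measured TCP pose, the force and the opening at its end, in the units of the state.
- ctrl.sense(): the state, without advancing time (a new reading comes with each control period).
- ctrl.get_image(name): name is "scene" or "top" or "wrist"; returns a dict with "frame" (384x512x3 uint8, red, green, blue), "vfov" (degrees; the focal length in pixels is half the picture's height over the tangent of half this angle, whatever the lens; pixels are square), "cx", "cy" (the principal point, pixels), "k1" (the pictures are not rectified: a ray, as slopes to the right and down, at radius r is drawn at 1 + k1 r^2 times it, then the intrinsics apply), "xyz" and "rotation" of the camera in the world. Camera axes: x right, y down, z forward; pixel columns grow to the right and rows downward; lengths in m; the calibration is good to about 2 mm. A picture is of the moment at which its call begins. There is no depth.
- ctrl.job_done(): hands the job in, once; it reports no verdict.
The state is a dict: "t": time; "joint_pos": joint angles; "joint_velocities": joint speeds; "effort": joint torques, N m; "tcp_pos": TCP position; "orientation": TCP orientation; "wrist_force": force on the tool from outside, world axes, zero at the start; "moment": the same for the moment, N m; "opening": finger opening in m.
Only numpy, scipy, OpenCV 4.12 (cv2) and the standard library are available. Lean on these libraries where they do the work, as an engineer would, in place of code of your own. Each camera call takes 0.05 s, during which the arm holds its last target.

## Working session

There is one attempt and no reset: what is moved stays moved. The work goes in short steps, Python scripts to look and compute and a tool call to move; the robot and the scene stay as the last step left them, time stands still between calls to the robot, and variables do not carry over. Pictures are saved under pics/ and viewed, and the job is handed in when it is done.

Besides the shell and the picture viewer there is one more tool, called after "Emit:" as name(argument=value, ...), one argument or row to a line, values as JSON. servo_tool: Moves the arm, as the interface text tells. Its arguments: {"type":"object","properties":{"plan":{"type":"array"},"claw":{"type":"number"},"squeeze":{"type":"number"}},"required":["plan"]}

```bash
ls; mkdir -p pics
python3 - <<'E'
from workcell import ctrl
import cv2
s=ctrl.sense(); print(s); print(ctrl.grasp_offset)
for n in ("scene","top","wrist"):
    d=ctrl.get_image(n); cv2.imwrite(f"pics/{n}0.png",d["frame"][:,:,::-1])
    print(n,{k:v for k,v in d.items() if k!="frame"})
E
```

```text
pics
{'t': 0.0, 'joint_pos': array([ 6.99012104e+01,  3.05801454e+00,  9.24944837e+01, -1.35822603e-03,
        8.45707019e+01, -6.81795588e+00]), 'joint_velocities': array([-0.00530006, -0.05498088,  0.0084531 , -0.0096913 ,  0.01371382,
        0.0852426 ]), 'effort': array([ 8.61807393e-06, -3.93671465e+01, -3.70179570e+01, -1.92869829e-04,
        6.83135717e-03,  1.27155383e-05]), 'tcp_pos': array([0.14335573, 0.60766814, 0.23002994]), 'orientation': array([[-7.16748337e-04,  2.29721208e-01,  9.73256211e-01],
       [-2.02740922e-03,  9.73254127e-01, -2.29722209e-01],
       [-9.99997688e-01, -2.13784163e-03, -2.31839381e-04]]), 'wrist_force': array([-0.49612621, -0.22816452, -0.41773672]), 'moment': array([-0.010028  ,  0.02164094, -0.01567822]), 'opening': 0.08550909023969545}
0.0187
scene {'vfov': 50.55902796571147, 'cx': 259.68579640573915, 'cy': 194.58409818340738, 'k1': 0.002971685409508546, 'xyz': array([ 1.43919534, -0.00283499,  0.66410592]), 'rotation': array([[ 0.01737545,  0.55671667, -0.83052071],
       [ 0.99984596, -0.00761569,  0.01581296],
       [ 0.00247835, -0.83066754, -0.55676324]])}
top {'vfov': 43.29633884428976, 'cx': 263.13382283286757, 'cy': 194.54101304704443, 'k1': -0.18475197017614914, 'xyz': array([0.2803573 , 0.02118214, 1.42817533]), 'rotation': array([[ 0.05804072, -0.97751784,  0.20270704],
       [-0.99830003, -0.05791313,  0.00656581],
       [ 0.00532121, -0.20274353, -0.97921742]])}
wrist {'vfov': 63.113033647983606, 'cx': 256.2596877578481, 'cy': 192.18454646698822, 'k1': -0.07935569178803085, 'xyz': array([0.06955825, 0.62510092, 0.37320194]), 'rotation': array([[ 0.22986309,  0.93172015,  0.28117702],
       [ 0.97321987, -0.21933   , -0.06882905],
       [-0.00245886,  0.28946832, -0.95718444]])}
```

View pics/scene0.png

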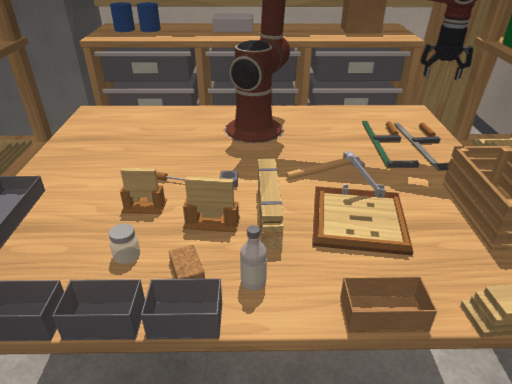

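View pics/top0.png

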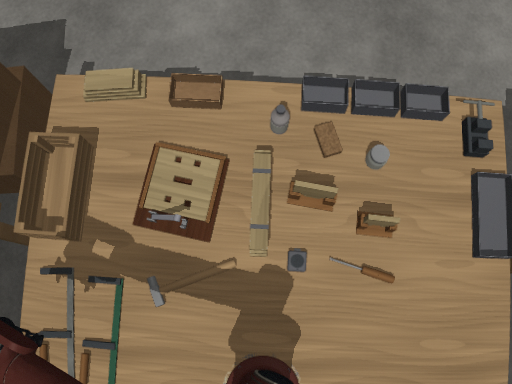

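View pics/wrist0.png

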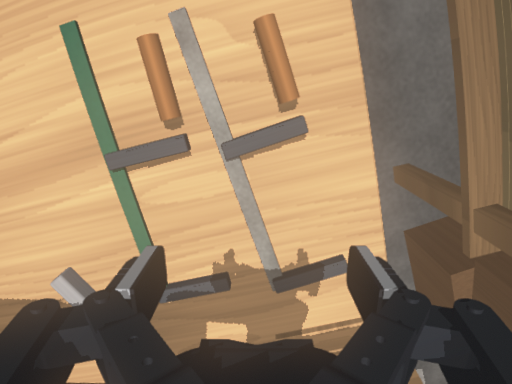

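```bash
cat > h.py <<'E'
import numpy as np, cv2
from workcell import ctrl
def K(d):
    H=d["frame"].shape[0]; f=H/2/np.tan(np.radians(d["vfov"])/2); return f
def proj(d,P):
    P=np.atleast_2d(np.asarray(P,float)); c=(P-d["xyz"])@d["rotation"]
    s=c[:,:2]/c[:,2:]; r2=(s**2).sum(1,keepdims=True)
    return s*(1+d["k1"]*r2)*K(d)+[d["cx"],d["cy"]]
def ray(d,uv):
    uv=np.atleast_2d(np.asarray(uv,float)); q=(uv-[d["cx"],d["cy"]])/K(d); s=q.copy()
    for _ in range(30): s=q/(1+d["k1"]*(s**2).sum(1,keepdims=True))
    v=np.c_[s,np.ones(len(s))]@d["rotation"].T
    return v
def onz(d,uv,z):
    v=ray(d,uv); z=np.broadcast_to(z,(len(v),)); t=(z-d["xyz"][2])/v[:,2]
    return d["xyz"]+v*t[:,None]
def save(d,name,box=None,k=1):
    f=d["frame"][:,:,::-1]
    if box: x0,y0,x1,y1=box; f=f[y0:y1,x0:x1]
    f=cv2.resize(f,None,fx=k,fy=k,interpolation=cv2.INTER_CUBIC); cv2.imwrite("pics/"+name+".png",f)
def store(d,name): np.savez(name+".npz",**d)
def load(name):
    z=np.load(name+".npz"); return {k:(z[k] if z[k].ndim else float(z[k])) for k in z}
E
python3 - <<'E'
from h import *
d=ctrl.get_image("top"); store(d,"top0"); save(d,"topA",(125,130,255,255),6); save(d,"topB",(240,140,410,280),4.5)
d=ctrl.get_image("scene"); store(d,"scene0"); save(d,"scA",(300,140,420,260),5); save(d,"scB",(110,150,300,270),4)
E
```

```text
(no output)
```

View pics/topA.png

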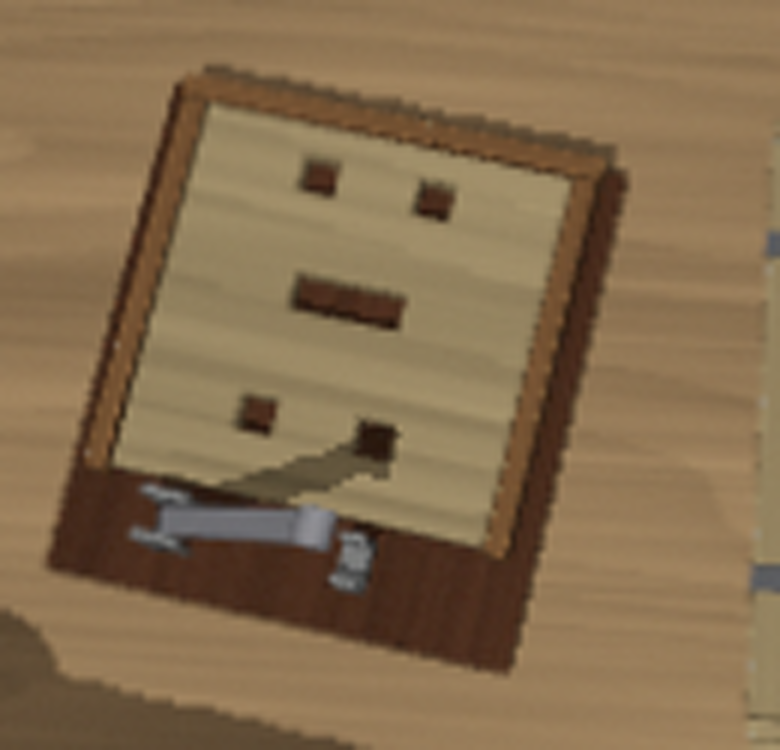

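View pics/topB.png

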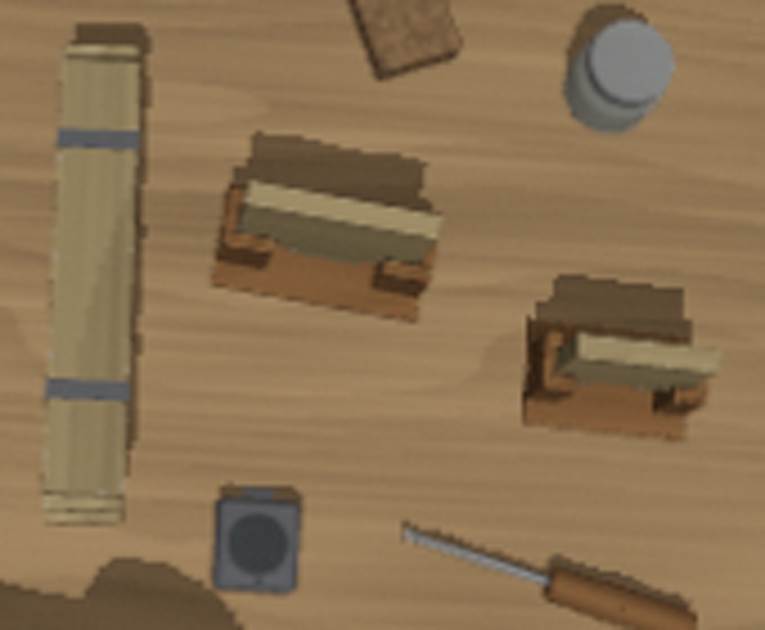

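View pics/scA.png

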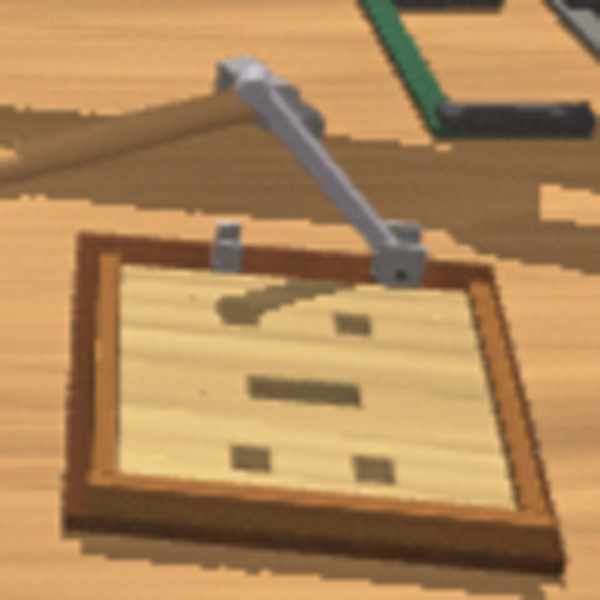

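View pics/scB.png

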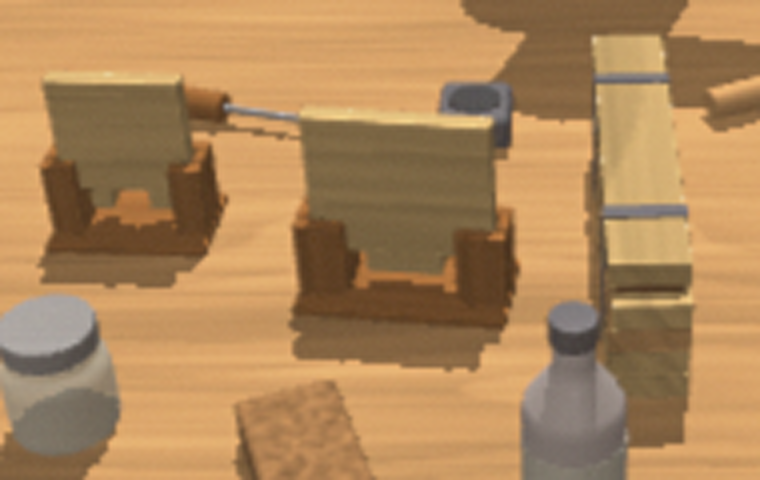

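```bash
cat > fit.py <<'E'
from h import *
from scipy.optimize import least_squares
T=load("top0"); S=load("scene0")
def up(p,k,o): return (np.asarray(p,float)+.5)/k-.5+np.array(o)
def fit(obs,x0,off=False):
    # obs: list of (cam, local pts, pixels)
    def place(q,L):
        a=q[2]; R=np.array([[np.cos(a),-np.sin(a),0],[np.sin(a),np.cos(a),0],[0,0,1]]); return np.asarray(L,float)@R.T+[q[0],q[1],0]
    f=lambda q: np.concatenate([(proj(c,place(q,L))-p).ravel() for c,L,p in obs])
    r=least_squares(f,x0,loss="soft_l1"); return r.x,f(r.x).reshape(-1,2),place
A=lambda p:up(p,6,(125,130)); B=lambda p:up(p,4.5,(240,140)); C=lambda p:up(p,5,(300,140)); D=lambda p:up(p,4,(110,150))
if __name__=="__main__":
    z=.027
    sl=[(.0095,.0285,z),(.0095,-.0285,z),(-.0095,-.0285,z),(-.0095,.0285,z)]
    ta=A([(297,275),(407,296),(400,328),(291,308)])
    tc=C([(360,404),(250,397),(248,377),(357,382)])
    print(onz(T,ta,z)[:,:2]); print(onz(S,tc,z)[:,:2])
    for o in ([(T,sl,ta)],[(S,sl,tc)],[(T,sl,ta),(S,sl,tc)]):
        x,r,_=fit(o,[.55,.25,0]); print("slot",x[:2],np.degrees(x[2]),np.abs(r).max())
    pc=[(.095,.095,z),(.095,-.095,z)]
    print("panel corners",onz(T,A([(210,103),(572,178),(115,467)]),z)[:,:2])
    x,r,_=fit([(T,[(-.13,.12,.012),(-.13,-.12,.012)],A([(48,568),(510,672)]))],[.55,.25,0]); print("jig top",x[:2],np.degrees(x[2]),r)
    z=.135
    tp=[(.0075,.06,z),(.0075,-.06,z),(-.0075,-.06,z),(-.0075,.06,z)]
    db=B([(250,181),(442,213),(438,237),(244,206)])
    dd=D([(492,127),(302,118),(302,107),(494,117)])
    for o in ([(T,tp,db)],[(S,tp,dd)],[(T,tp,db),(S,tp,dd)]):
        x,r,_=fit(o,[.55,-.1,0]); print("div",x[:2],np.degrees(x[2]),np.abs(r).max())
    b=B([(68,47),(140,47),(124,522),(44,522)]); print("battens",onz(T,b,.095)[:,:2])
    # hinge and bar
    h=A([(165,520)]); print("hinge",onz(T,h,.03))
    print("hinge S",onz(S,C([(402,262)]),.03))
    print("glue top",onz(T,[[282,107]],.15), "jar", onz(T,B([(630,60)]),.075))
E
python3 fit.py
```

```text
[[0.61309659 0.30061449]
 [0.60551261 0.2442847 ]
 [0.58901685 0.2463247 ]
 [0.59603935 0.30197974]]
[[0.61207081 0.30115996]
 [0.6053569  0.24571164]
 [0.58811153 0.24814014]
 [0.59325752 0.30423543]]
slot [0.60092419 0.27330953] -7.263801237809456 0.39174712946615386
slot [0.5996485  0.27481668] -6.461677233354141 0.3724045568776546
slot [0.60060289 0.27403613] -6.97805509390275 0.5384416186336409
panel corners [[0.7002851  0.35436631]
 [0.6709961  0.1667043 ]
 [0.51041225 0.38253078]]
jig top [0.56997376 0.27745821] -8.853550037758785 [[-0.27045771 -0.06824337]
 [ 0.25927033  0.05898638]]
div [ 0.58027354 -0.11371277] -6.099398113992507 0.3213501709187767
div [ 0.57844892 -0.11246431] -5.7573841222322155 0.7671287978586463
div [ 0.57977951 -0.11302962] -6.02067753199248 1.0571830057217824
battens [[0.68522858 0.06182711]
 [0.68797047 0.01592804]
 [0.38572596 0.0090895 ]
 [0.38284416 0.05790653]]
hinge [[0.4850995  0.35390045 0.03      ]]
hinge S [[0.48482389 0.35601028 0.03      ]]
glue top [[ 0.8000253 -0.0087633  0.15     ]] jar [[ 0.70587703 -0.3054298   0.075     ]]
```

Run:
```python
from fit import *
a=np.radians(-8.7); R=np.array([[np.cos(a),-np.sin(a)],[np.sin(a),np.cos(a)]])
H=np.array([.485,.355])
def P(th,s,n=0): 
    y=-s*np.cos(th)+n*np.sin(th); z=.03+s*np.sin(th)+n*np.cos(th); return np.r_[H+R@[0,y],z]
for th in np.arange(.8,1.3,.05):
    p=[P(th,.142),P(th,.0)]
    t=proj(T,p); s=proj(S,p)
    print(round(th,2),((t-[125,130]+.5)*6-.5).round().tolist(),((s-[300,140]+.5)*5-.5).round().tolist())
p=[P(0,.095),P(0,.142)]; p[0][2]=.04;t=proj(T,p); s=proj(S,p);print(((t-[125,130])*6).round().tolist(),((s-[300,140])*5).round().tolist())
```

```text
0.8 [[321.0, 530.0], [163.0, 520.0]] [[245.0, 92.0], [400.0, 262.0]]
0.85 [[308.0, 526.0], [163.0, 520.0]] [[256.0, 85.0], [400.0, 262.0]]
0.9 [[295.0, 522.0], [163.0, 520.0]] [[267.0, 78.0], [400.0, 262.0]]
0.95 [[281.0, 518.0], [163.0, 520.0]] [[279.0, 72.0], [400.0, 262.0]]
1.0 [[267.0, 514.0], [163.0, 520.0]] [[291.0, 66.0], [400.0, 262.0]]
1.05 [[253.0, 509.0], [163.0, 520.0]] [[304.0, 61.0], [400.0, 262.0]]
1.1 [[238.0, 505.0], [163.0, 520.0]] [[317.0, 56.0], [400.0, 262.0]]
1.15 [[223.0, 501.0], [163.0, 520.0]] [[330.0, 51.0], [400.0, 262.0]]
1.2 [[208.0, 497.0], [163.0, 520.0]] [[343.0, 48.0], [400.0, 262.0]]
1.25 [[192.0, 493.0], [163.0, 520.0]] [[356.0, 44.0], [400.0, 262.0]]
[[343.0, 555.0], [439.0, 579.0]] [[230.0, 233.0], [145.0, 241.0]]
```

```bash
cat >> h.py <<'E'
def go(target,yaw=None,n=None,zoff=0):
    """print equal rows: tool-frame shift per row for straight move, then turn rows about x"""
    s=ctrl.sense(); R=s["orientation"]; d=np.asarray(target)-s["tcp_pos"]
    l=R.T@d/.25; m=max(1,int(np.ceil(np.linalg.norm(d)/.045))) if n is None else n
    print("tcp",s["tcp_pos"].round(4),"shift total",l.round(4),"rows",m,"each",(l/m).round(4))
    ya=np.degrees(np.arctan2(R[1,1],R[0,1])); print("yaw now",ya.round(2), "xaxis",R[:,0].round(4))
    if yaw is not None:
        Rt=np.array([[0,np.cos(np.radians(yaw)),np.sin(np.radians(yaw))],[0,np.sin(np.radians(yaw)),-np.cos(np.radians(yaw))],[-1,0,0]])
        w=cv2.Rodrigues(R.T@Rt)[0].ravel()/(np.pi/2); k=max(1,int(np.ceil(np.abs(w).max()/.09)))
        print("turn total",w.round(4),"rows",k,"each",(w/k).round(4))
E
python3 -c "
from h import *
go([.480,.325,.235],-8.7)"
```

```text
tcp [0.1435 0.608  0.2307] shift total [-0.0167 -0.7924  1.5701] rows 10 each [-0.0017 -0.0792  0.157 ]
yaw now 76.72 xaxis [-4.e-04 -1.e-03 -1.e+00]
turn total [9.491e-01 4.000e-04 6.000e-04] rows 11 each [0.0863 0.     0.0001]
```

Emit:
servo_tool(
  plan=[
    [[-0.002,-0.04,0.08],[0,0,0]],
    [[-0.002,-0.08,0.157],[0,0,0]],
    [[-0.002,-0.08,0.157],[0,0,0]],
    [[-0.002,-0.08,0.157],[0,0,0]],
    [[-0.002,-0.08,0.157],[0,0,0]],
    [[-0.002,-0.08,0.157],[0,0,0]],
    [[-0.002,-0.08,0.157],[0,0,0]],
    [[-0.002,-0.08,0.157],[0,0,0]],
  ],
  claw=-1,
)

```text
t: 1.05
tcp_pos: [0.3971, 0.3932, 0.2354]
orientation: [[0.0, 0.23, 0.973], [0.0, 0.973, -0.23], [-1.0, 0.0, 0.0]]
wrist_force: [-0.0, 0.2, -0.4]
opening: -0.0001
```

Emit:
servo_tool(
  plan=[
    [[0,-0.08,0.157],[0,0,0]],
    [[0,-0.08,0.157],[0,0,0]],
    [[0,-0.03,0.07],[0.05,0,0]],
    [[0,0,0],[0.09,0,0]],
    [[0,0,0],[0.09,0,0]],
    [[0,0,0],[0.09,0,0]],
    [[0,0,0],[0.09,0,0]],
    [[0,0,0],[0.09,0,0]],
  ],
)

```text
t: 1.85
tcp_pos: [0.4784, 0.3262, 0.2351]
orientation: [[-0.0, 0.854, 0.521], [-0.0, 0.521, -0.854], [-1.0, -0.0, -0.0]]
wrist_force: [-0.0, 0.3, 0.1]
opening: 0.0001
```

Emit:
servo_tool(
  plan=[
    [[0,0,0],[0.09,0,0]],
    [[0,0,0],[0.09,0,0]],
    [[0,0,0],[0.09,0,0]],
    [[0,0,0],[0.09,0,0]],
    [[0,0,0],[0.09,0,0]],
    [[0,0,0],[0,0,0]],
  ],
)

```text
t: 2.45
tcp_pos: [0.4784, 0.3262, 0.2351]
orientation: [[-0.0, 0.988, -0.152], [-0.0, -0.152, -0.988], [-1.0, -0.0, 0.0]]
wrist_force: [-0.3, -0.9, -0.4]
opening: 0.0003
```

Run:
```python
from h import *
go([.480,.325,.235],-8.7)
s=ctrl.sense(); print(s["t"],s["opening"],s["wrist_force"])
d=ctrl.get_image("wrist"); store(d,"w1"); save(d,"w1",None,1.5)
d=ctrl.get_image("top"); store(d,"top1");save(d,"top1",(125,130,255,255),6)
```

```text
tcp [0.4784 0.3262 0.2351] shift total [0.0006 0.0071 0.0039] rows 1 each [0.0006 0.0071 0.0039]
yaw now -8.76 xaxis [-2.e-04 -2.e-04 -1.e+00]
turn total [-0.0007  0.0001  0.0001] rows 1 each [-0.0007  0.0001  0.0001]
2.45 0.00030620664011610384 [-0.25539034 -0.92471424 -0.36343956]
```

View pics/w1.png

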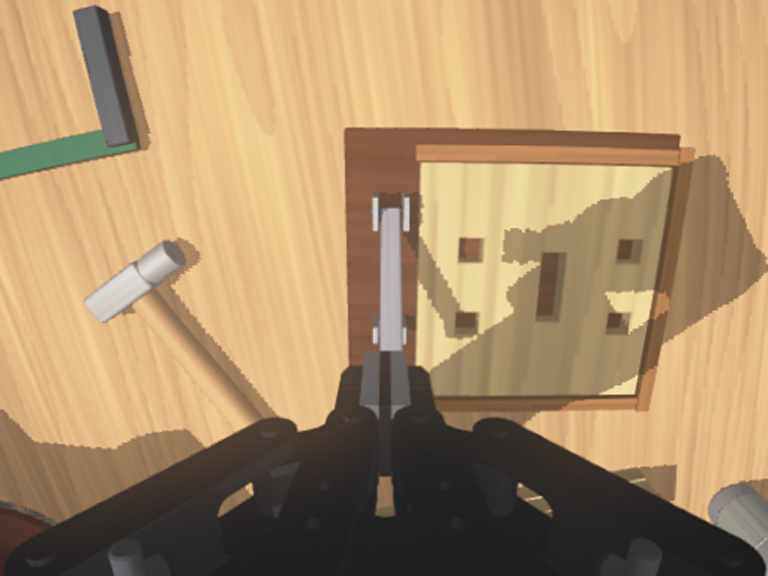

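View pics/top1.png

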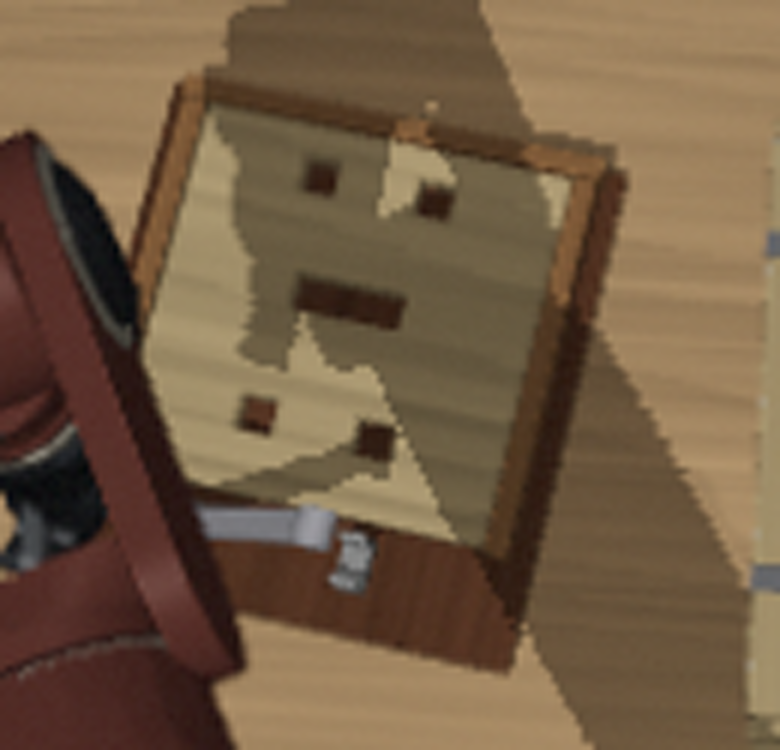

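Run:
```python
from h import *
d=load("w1"); d["frame"]=d["frame"].astype("uint8"); save(d,"w1a",(225,80,465,280),3.3)
```

```text
(no output)
```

View pics/w1a.png

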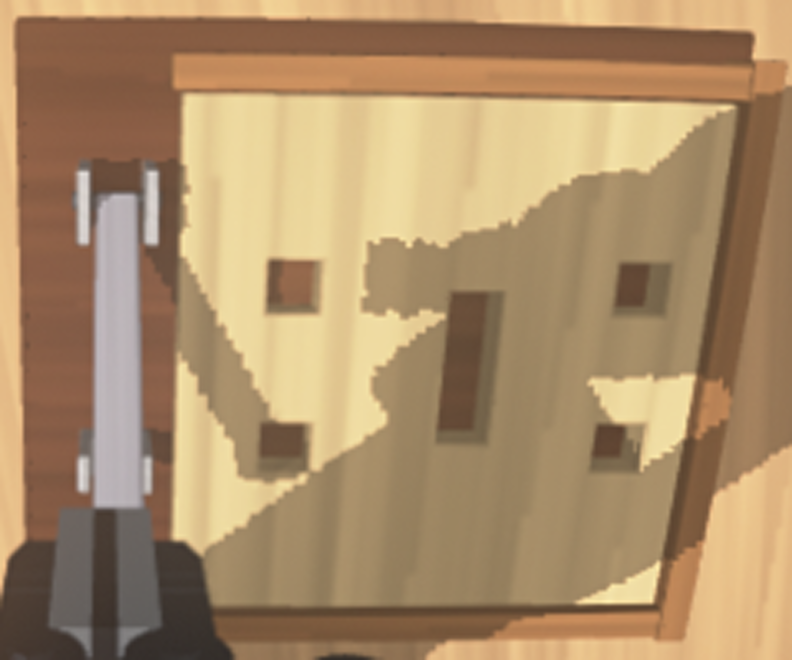

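Run:
```python
from fit import *
W=load("w1")
w=lambda p:up(p,3.3,(225,80))
z=.027
sl=[(-.0095,.0285,z),(.0095,.0285,z),(.0095,-.0285,z),(-.0095,-.0285,z)]
pw=w([(449,291),(504,291),(489,444),(436,443)])
x,r,_=fit([(W,sl,pw)],[.6,.27,0]); print("slot",x[:2],np.degrees(x[2]),r.round(2).tolist())
P=onz(W,w([(182,93),(738,103),(660,606),(172,602)]),z)[:,:2]; print(P)
print([np.degrees(np.arctan2(*(b-a)[::-1])) for a,b in zip(P,np.roll(P,-1,0))],[np.linalg.norm(b-a) for a,b in zip(P,np.roll(P,-1,0))])
c=onz(W,w([(84,457),(84,492),(148,492),(148,457)]),.04)[:,:2]; print("catch",c,c.mean(0))
h=onz(W,w([(84,243),(84,170),(152,243),(152,170)]),.04)[:,:2]; print("hinge",h,h.mean(0))
j=onz(W,w([(17,17)]),.012); print("jig corner",j)
print("mean panel",P.mean(0))
```

```text
slot [0.60102138 0.27496797] -8.109725125519914 [[0.35, 0.12], [-0.26, 0.01], [-0.39, -0.35], [0.28, 0.18]]
[[0.51133749 0.38520239]
 [0.69989082 0.35574722]
 [0.67301698 0.1651276 ]
 [0.48282758 0.19876269]]
[np.float64(-8.878792973263758), np.float64(-98.02475847774588), np.float64(169.97091233169724), np.float64(81.30581887175674)] [np.float64(0.19084015866769574), np.float64(0.19250465508710948), np.float64(0.19314068791631572), np.float64(0.18860693417053964)]
catch [[0.46002225 0.26793141]
 [0.45790535 0.25474078]
 [0.48039593 0.25126781]
 [0.4822628  0.26449832]] [0.47014658 0.25960958]
hinge [[0.47200692 0.34277788]
 [0.47577814 0.36639558]
 [0.49421921 0.33935726]
 [0.49757719 0.36304137]] [0.48489537 0.35289302]
jig corner [[0.46046917 0.41812765 0.012     ]]
mean panel [0.59176822 0.27620997]
```

Run:
```python
import numpy as np
def c(th,s=.127,n=.006): return np.array([-s*np.cos(th)+n*np.sin(th)+.011, .03+s*np.sin(th)+n*np.cos(th)])
p=np.array([-.0277,.2351])
pts=[c(.83,n=.03),c(.83,n=.012)]+[c(t) for t in np.linspace(.83,0,15)]
cur=p
for q in pts:
    d=(q-cur)/.25; print(q.round(4),"tool x",(-d[1]).round(4),"tool z",(-d[0]).round(4)); cur=q
```

```text
[-0.0526  0.144 ] tool x 0.3645 tool z 0.0995
[-0.0659  0.1318] tool x 0.0486 tool z 0.0531
[-0.0703  0.1278] tool x 0.0162 tool z 0.0177
[-0.0759  0.1228] tool x 0.02 tool z 0.0226
[-0.0813  0.1175] tool x 0.0213 tool z 0.0214
[-0.0863  0.1118] tool x 0.0225 tool z 0.0201
[-0.091   0.1059] tool x 0.0236 tool z 0.0187
[-0.0953  0.0998] tool x 0.0247 tool z 0.0173
[-0.0992  0.0933] tool x 0.0257 tool z 0.0158
[-0.1028  0.0867] tool x 0.0266 tool z 0.0142
[-0.106   0.0799] tool x 0.0274 tool z 0.0126
[-0.1087  0.0728] tool x 0.0281 tool z 0.011
[-0.111   0.0657] tool x 0.0287 tool z 0.0093
[-0.1129  0.0584] tool x 0.0292 tool z 0.0076
[-0.1144  0.051 ] tool x 0.0296 tool z 0.0059
[-0.1154  0.0435] tool x 0.0299 tool z 0.0041
[-0.116  0.036] tool x 0.0301 tool z 0.0023
```

Emit:
servo_tool(
  plan=[
    [[0.12,0.008,0.03],[0,0,0]],
    [[0.12,0,0.03],[0,0,0]],
    [[0.124,0,0.04],[0,0,0]],
    [[0.024,0,0.026],[0,0,0]],
    [[0.024,0,0.026],[0,0,0]],
    [[0.016,0,0.018],[0,0,0]],
    [[0,0,0],[0,0,0]],
  ],
)

```text
t: 3.25
tcp_pos: [0.4746, 0.2839, 0.1294]
orientation: [[0.002, 0.988, -0.153], [0.001, -0.153, -0.988], [-1.0, 0.002, -0.001]]
wrist_force: [0.3, 0.2, 0.5]
opening: -0.0
```

Emit:
servo_tool(
  plan=[
    [[0.02,0,0.023],[0,0,0]],
    [[0.021,0,0.021],[0,0,0]],
    [[0.022,0,0.02],[0,0,0]],
    [[0.024,0,0.019],[0,0,0]],
    [[0.025,0,0.017],[0,0,0]],
    [[0.026,0,0.016],[0,0,0]],
    [[0.026,0,0.014],[0,0,0]],
  ],
)

```text
t: 3.95
tcp_pos: [0.4688, 0.2514, 0.0865]
orientation: [[-0.0, 0.988, -0.153], [-0.0, -0.153, -0.988], [-1.0, -0.0, 0.0]]
wrist_force: [0.1, -0.2, 0.5]
opening: -0.0001
```

Run:
```python
from h import *
s=ctrl.sense(); print(s["t"],s["tcp_pos"],s["wrist_force"])
d=ctrl.get_image("scene"); save(d,"sc2",(300,120,440,260),4)
d=ctrl.get_image("wrist"); save(d,"w2",(200,80,440,280),3)
```

```text
3.95 [0.46879873 0.25140827 0.08653303] [ 0.06253421 -0.18076029  0.47161625]
```

View pics/sc2.png

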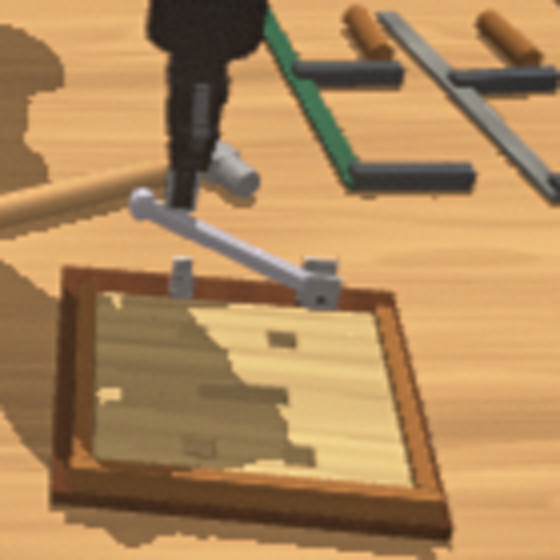

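View pics/w2.png

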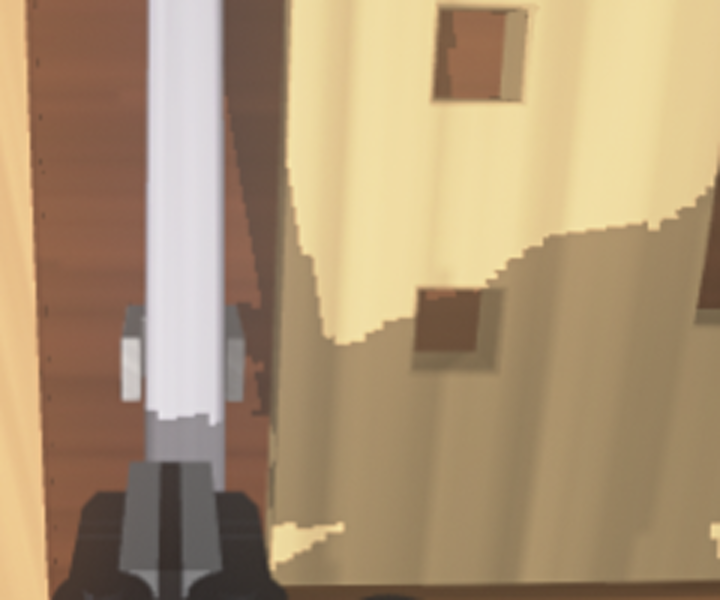

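Emit:
servo_tool(
  plan=[
    [[0.027,0,0.012],[0,0,0]],
    [[0.028,0,0.011],[0,0,0]],
    [[0.029,0,0.009],[0,0,0]],
    [[0.029,0,0.007],[0,0,0]],
    [[0.03,0,0.006],[0,0,0]],
    [[0.03,0,0.004],[0,0,0]],
  ],
)

```text
t: 4.65
tcp_pos: [0.467, 0.2396, 0.0433]
orientation: [[-0.0, 0.988, -0.153], [-0.0, -0.153, -0.988], [-1.0, -0.0, 0.0]]
wrist_force: [-0.4, 0.3, 0.7]
opening: -0.0002
```

Emit:
servo_tool(
  plan=[
    [[0.014,0,0.001],[0,0,0]],
    [[0.01,0,0],[0,0,0]],
  ],
)

```text
t: 4.85
tcp_pos: [0.4668, 0.2394, 0.0374]
orientation: [[-0.001, 0.988, -0.153], [-0.0, -0.153, -0.988], [-1.0, -0.001, 0.0]]
wrist_force: [-0.1, -0.0, 0.1]
opening: 0.0003
```

Emit:
servo_tool(
  plan=[
    [[0.004,0,0],[0,0,0]],
    [[0,0,0],[0,0,0]],
  ],
)

```text
t: 5.05
tcp_pos: [0.4672, 0.2396, 0.0371]
orientation: [[0.0, 0.988, -0.153], [0.0, -0.153, -0.988], [-1.0, 0.0, -0.0]]
wrist_force: [-0.4, -0.3, -0.2]
opening: -0.0003
```

Emit:
servo_tool(
  plan=[
    [[0.004,0,0],[0,0,0]],
    [[0,0,0],[0,0,0]],
  ],
)

```text
t: 5.25
tcp_pos: [0.4673, 0.2396, 0.0362]
orientation: [[0.0, 0.988, -0.153], [0.0, -0.153, -0.988], [-1.0, 0.0, -0.0]]
wrist_force: [-0.0, 0.4, -0.5]
opening: -0.0002
```

Emit:
servo_tool(
  plan=[
    [[0.004,0,0],[0,0,0]],
    [[0,0,0],[0,0,0]],
  ],
)

```text
t: 5.45
tcp_pos: [0.4674, 0.2396, 0.036]
orientation: [[0.0, 0.988, -0.153], [0.0, -0.153, -0.988], [-1.0, 0.0, -0.0]]
wrist_force: [-0.7, -0.6, 3.8]
opening: -0.0003
```

Run:
```python
from h import *
s=ctrl.sense(); print(s["t"],s["tcp_pos"],s["wrist_force"])
d=ctrl.get_image("scene"); save(d,"sc3",(300,120,440,260),4)
```

```text
5.45 [0.46742848 0.23963793 0.03596427] [-0.73489244 -0.55850056  3.75912653]
```

View pics/sc3.png

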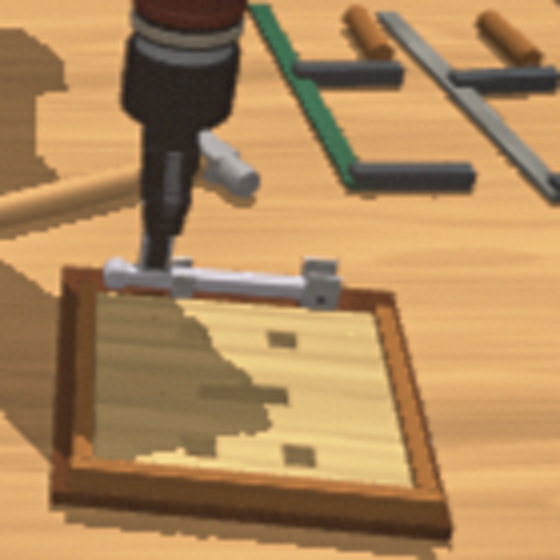

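Emit:
servo_tool(
  plan=[
    [[0.004,0,0],[0,0,0]],
    [[0.003,0,0],[0,0,0]],
    [[0,0,0],[0,0,0]],
  ],
)

```text
t: 5.8
tcp_pos: [0.4676, 0.2396, 0.0357]
orientation: [[-0.0, 0.988, -0.152], [-0.0, -0.152, -0.988], [-1.0, -0.0, 0.001]]
wrist_force: [-7.4, -2.1, 15.6]
opening: -0.0003
```

Emit:
servo_tool(
  plan=[
    [[-0.02,0,0],[0,0,0]],
    [[-0.08,0,0],[0,0,0]],
    [[-0.16,0,0],[0,0,0]],
    [[-0.18,0,0],[0,0,0]],
    [[-0.18,0,0],[0,0,0]],
    [[-0.18,0,0],[0,0,0]],
    [[0,0,0],[0,0,0]],
  ],
  claw=0.2,
)

```text
t: 6.5
tcp_pos: [0.4708, 0.2408, 0.242]
orientation: [[0.014, 0.988, -0.153], [0.005, -0.153, -0.988], [-1.0, 0.013, -0.007]]
wrist_force: [1.1, -1.1, 0.7]
opening: 0.0516
```

Run:
```python
from h import *
s=ctrl.sense(); print(s["t"],s["tcp_pos"],s["wrist_force"],s["opening"])
d=ctrl.get_image("wrist"); store(d,"w3");save(d,"w3",None,1.5)
go([.579,-.113,.235],-6)
```

```text
6.5 [0.47081173 0.24083129 0.24201065] [ 1.14850531 -1.06341002  0.70617516] 0.0516431209041626
tcp [0.4693 0.2403 0.2381] shift total [0.0118 0.6493 1.3297] rows 9 each [0.0013 0.0721 0.1477]
yaw now -8.78 xaxis [ 0.0084  0.0029 -1.    ]
turn total [-0.0309 -0.0025 -0.0051] rows 1 each [-0.0309 -0.0025 -0.0051]
```

View pics/w3.png

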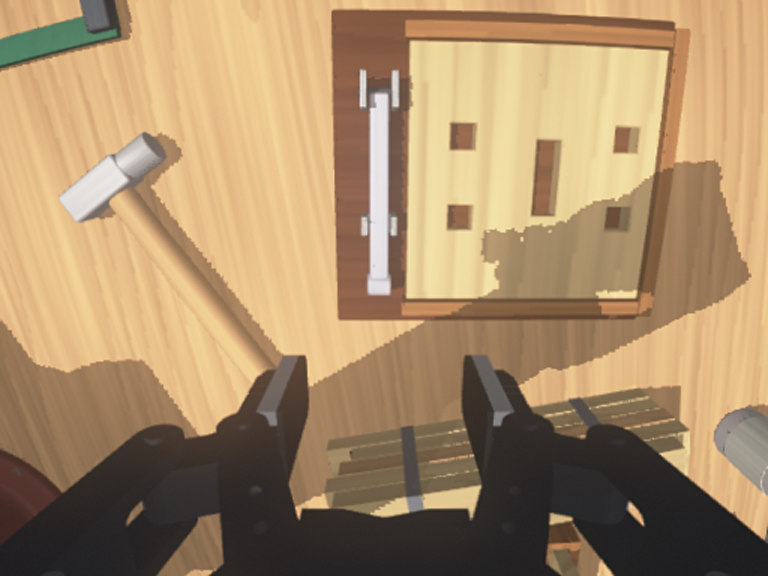

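Run:
```python
from h import *
go([.579,-.03,.28],-6)
```

```text
tcp [0.4693 0.2403 0.2381] shift total [-0.1672  0.6     1.0008] rows 7 each [-0.0239  0.0857  0.143 ]
yaw now -8.78 xaxis [ 0.0084  0.0029 -1.    ]
turn total [-0.0309 -0.0025 -0.0051] rows 1 each [-0.0309 -0.0025 -0.0051]
```

Emit:
servo_tool(
  plan=[
    [[-0.022,0.075,0.125],[-0.03,0,0]],
    [[-0.022,0.075,0.125],[0,0,0]],
    [[-0.022,0.075,0.125],[0,0,0]],
    [[-0.022,0.075,0.125],[0,0,0]],
    [[-0.022,0.075,0.125],[0,0,0]],
    [[-0.022,0.075,0.125],[0,0,0]],
    [[-0.022,0.075,0.125],[0,0,0]],
    [[-0.022,0.075,0.125],[0,0,0]],
  ],
  claw=0.4,
)

```text
t: 7.35
tcp_pos: [0.588, -0.027, 0.2752]
orientation: [[-0.003, 0.994, -0.106], [0.001, -0.106, -0.994], [-1.0, -0.003, -0.0]]
wrist_force: [0.7, 0.6, 0.6]
opening: 0.0598
```

Emit:
servo_tool(
  plan=[
    [[0,0,0],[0,0,0]],
    [[0,0,0],[0,0,0]],
    [[0,0,0],[0,0,0]],
  ],
)

```text
t: 7.65
tcp_pos: [0.5874, -0.0248, 0.2758]
orientation: [[-0.002, 0.994, -0.105], [0.001, -0.105, -0.994], [-1.0, -0.002, -0.0]]
wrist_force: [-0.3, 0.9, -0.1]
opening: 0.0598
```

Run:
```python
from h import *
s=ctrl.sense(); print(s["t"],s["tcp_pos"],s["wrist_force"],s["opening"])
d=ctrl.get_image("wrist"); store(d,"w4");save(d,"w4",None,1.5); save(d,"w4a",(170,60,390,240),3.5)
go([.579,-.03,.28],-6)
```

```text
7.65 [ 0.58744529 -0.02484425  0.27579415] [-0.25607007  0.87499723 -0.10273725] 0.05977720591704905
tcp [ 0.5875 -0.0246  0.2761] shift total [-0.0155 -0.0316  0.025 ] rows 1 each [-0.0155 -0.0316  0.025 ]
yaw now -6.01 xaxis [-1.8e-03  6.0e-04 -1.0e+00]
turn total [-0.0001 -0.0002  0.0012] rows 1 each [-0.0001 -0.0002  0.0012]
```

View pics/w4.png

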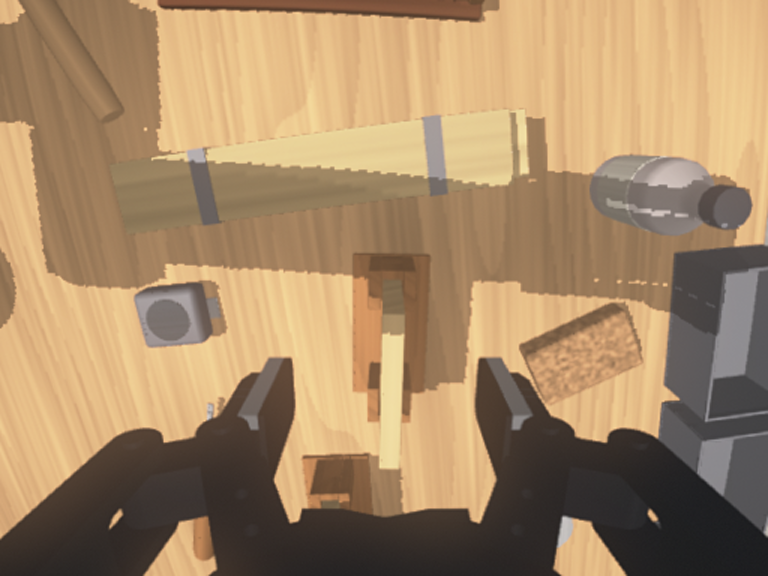

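View pics/w4a.png

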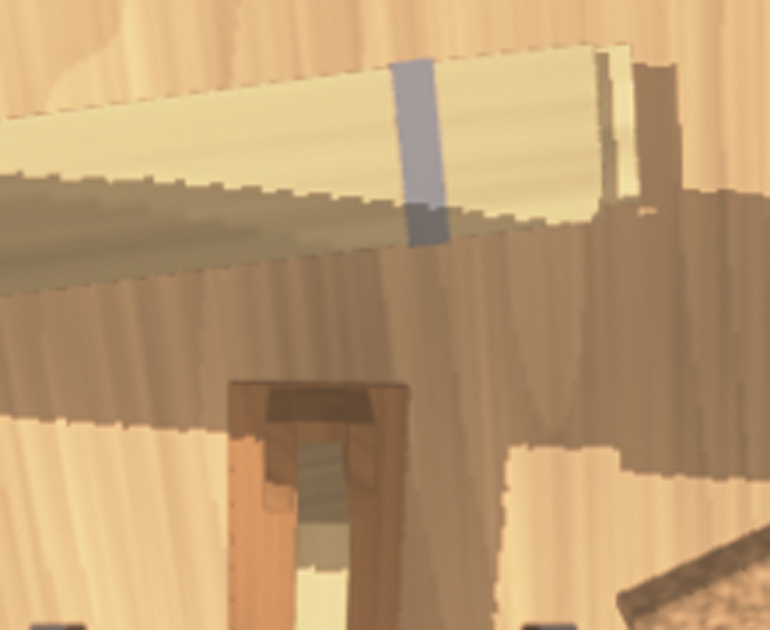

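Run:
```python
from fit import *
W=load("w4"); W["frame"]=W["frame"].astype("uint8"); save(W,"w4b",(220,160,300,330),4.5)
w=lambda p:up(p,1.5,(0,0))
P=onz(W,w([(384,333),(404,333),(381,468),(400,468)]),.135)[:,:2]; print(P, P.mean(0))
print(onz(W,w([(384,315),(404,315)]),.135))
```

```text
[[ 0.58012631 -0.06685217]
 [ 0.59308666 -0.06821668]
 [ 0.56677528 -0.17172187]
 [ 0.58047637 -0.17316007]] [ 0.58011616 -0.1199877 ]
[[ 0.58144652 -0.05444617  0.135     ]
 [ 0.5942475  -0.0557936   0.135     ]]
```

View pics/w4b.png

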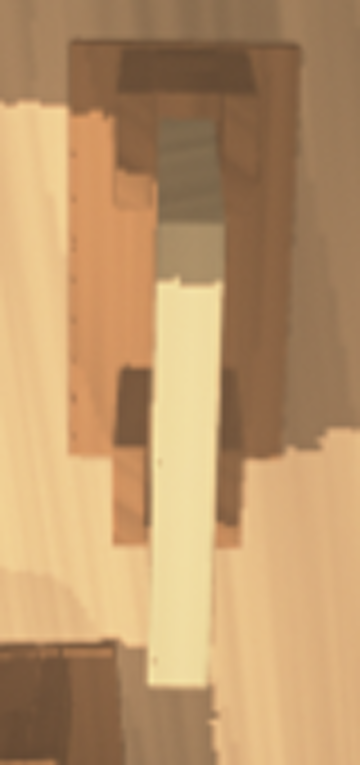

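Run:
```python
from fit import *
W=load("w4")
w=lambda p:up(p,4.5,(220,160))
z=.135
tp=[(-.0075,.06,z),(.0075,.06,z),(-.0075,-.06,z),(.0075,-.06,z)]
px=w([(159,222),(224,222),(149,687),(209,687)])
print(onz(W,px,z))
x,r,_=fit([(W,tp,px)],[.58,-.11,0]); print(x,np.degrees(x[2]),r)
```

```text
[[ 0.58069036 -0.05344992  0.135     ]
 [ 0.59454565 -0.05490818  0.135     ]
 [ 0.565509   -0.17218092  0.135     ]
 [ 0.57994016 -0.17369295  0.135     ]]
[ 0.58016758 -0.11360008 -0.12446492] -7.1313147319201375 [[-0.56724054 -0.2548654 ]
 [ 0.53742174  0.03209241]
 [-0.20949839  0.0360409 ]
 [ 0.23438777  0.2638106 ]]
```

Run:
```python
from h import *
go([.580,-.1135,.21],-6.8,4)
```

```text
tcp [ 0.5875 -0.0246  0.2761] shift total [0.2643 0.0078 0.3568] rows 4 each [0.0661 0.002  0.0892]
yaw now -6.01 xaxis [-1.8e-03  6.0e-04 -1.0e+00]
turn total [ 0.0087 -0.0002  0.0012] rows 1 each [ 0.0087 -0.0002  0.0012]
```

Emit:
servo_tool(
  plan=[
    [[0.066,0.002,0.09],[0.009,0,0.001]],
    [[0.066,0.002,0.09],[0,0,0]],
    [[0.066,0.002,0.09],[0,0,0]],
    [[0.066,0.002,0.087],[0,0,0]],
    [[0,0,0],[0,0,0]],
    [[0,0,0],[0,0,0]],
  ],
)

```text
t: 8.3
tcp_pos: [0.5795, -0.1136, 0.2109]
orientation: [[0.001, 0.993, -0.12], [0.001, -0.12, -0.993], [-1.0, 0.001, -0.001]]
wrist_force: [0.6, 1.1, 0.4]
opening: 0.0597
```

Run:
```python
from h import *
d=ctrl.get_image("wrist"); store(d,"w5");save(d,"w5",None,1.5)
d=ctrl.get_image("top"); save(d,"top5",(240,120,400,260),4.5)
go([.580,-.1135,.0865],-6.8,4)
```

```text
tcp [ 0.5804 -0.1134  0.2123] shift total [ 0.5033 -0.0031  0.0006] rows 4 each [ 1.258e-01 -8.000e-04  1.000e-04]
yaw now -6.81 xaxis [ 3.1e-03 -3.0e-04 -1.0e+00]
turn total [-0.0001 -0.     -0.002 ] rows 1 each [-0.0001 -0.     -0.002 ]
```

View pics/w5.png

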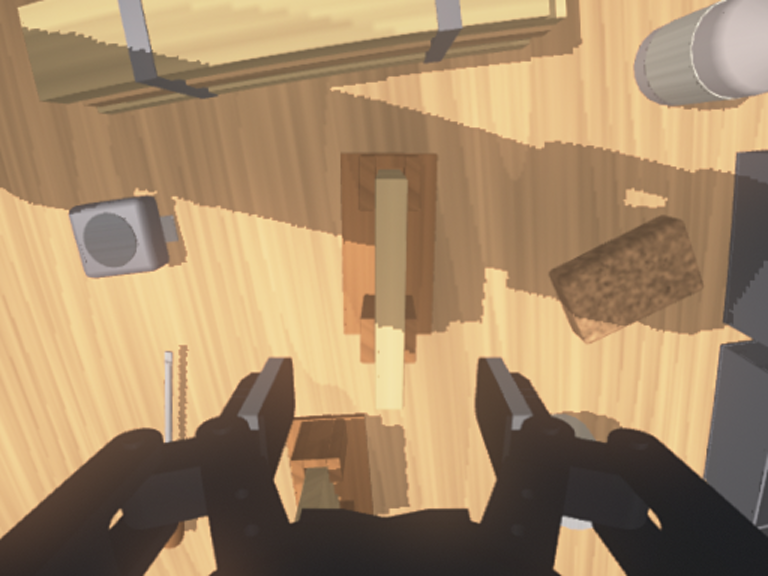

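Run:
```python
from fit import *
W=load("w5"); W["frame"]=W["frame"].astype("uint8"); save(W,"w5b",(225,95,305,285),4)
```

```text
(no output)
```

View pics/w5b.png

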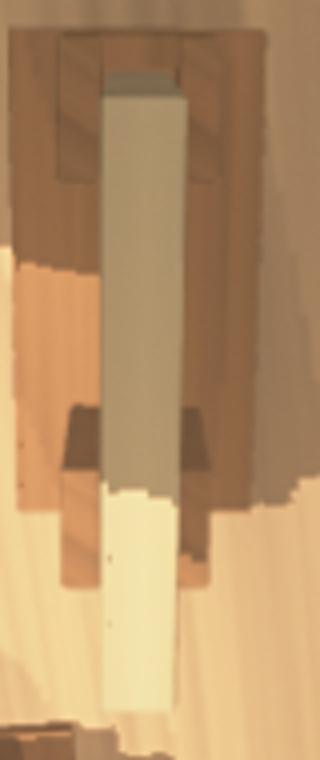

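Run:
```python
from fit import *
W=load("w5")
w=lambda p:up(p,4,(225,95))
z=.135
tp=[(-.0075,.06,z),(.0075,.06,z),(-.0075,-.06,z),(.0075,-.06,z)]
px=w([(102,95),(187,97),(102,710),(174,710)])
print(onz(W,px,z))
x,r,_=fit([(W,tp,px)],[.58,-.11,0]); print(x,np.degrees(x[2]),r)
```

```text
[[ 0.58049065 -0.05297192  0.135     ]
 [ 0.59492325 -0.05504368  0.135     ]
 [ 0.56551397 -0.17150933  0.135     ]
 [ 0.57976522 -0.17323686  0.135     ]]
[ 0.58015923 -0.11329513 -0.12670686] -7.259768499582327 [[-0.29989653 -0.17754151]
 [ 0.32367623 -0.51563451]
 [-0.4119468   0.43710916]
 [ 0.38421508  0.53677604]]
```

Emit:
servo_tool(
  plan=[
    [[0.1,0,0],[0.004,0,0]],
    [[0.12,0,0],[0,0,0]],
    [[0.12,0,0],[0,0,0]],
    [[0.1,0,0],[0,0,0]],
    [[0.05,0,0],[0,0,0]],
    [[0.01,0,0],[0,0,0]],
    [[0,0,0],[0,0,0]],
  ],
)

```text
t: 9.1
tcp_pos: [0.5809, -0.1143, 0.0874]
orientation: [[0.003, 0.992, -0.126], [-0.001, -0.126, -0.992], [-1.0, 0.003, 0.0]]
wrist_force: [1.0, -1.3, -0.3]
opening: 0.0598
```

Emit:
servo_tool(
  plan=[
    [[0,0,0],[0,0,0]],
    [[0,0,0],[0,0,0]],
    [[0,0,0],[0,0,0]],
    [[0,0,0],[0,0,0]],
    [[0,0,0],[0,0,0]],
    [[0,0,0],[0,0,0]],
    [[0,0,0],[0,0,0]],
  ],
  claw=-1,
  squeeze=50,
)

```text
t: 9.8
tcp_pos: [0.581, -0.1149, 0.0876]
orientation: [[0.004, 0.992, -0.126], [-0.001, -0.126, -0.992], [-1.0, 0.004, 0.0]]
wrist_force: [0.7, 0.2, 5.4]
opening: 0.0147
```

Run:
```python
from h import *
s=ctrl.sense(); print(s["t"],s["tcp_pos"],s["wrist_force"],s["opening"]); print(s["orientation"])
d=ctrl.get_image("wrist"); store(d,"w6");save(d,"w6",None,1.5)
```

```text
9.8 [ 0.58100038 -0.11486335  0.08759457] [0.65927298 0.16651777 5.35374047] 0.014730157097229751
[[ 3.70840192e-03  9.91990904e-01 -1.26254878e-01]
 [-8.33018089e-04 -1.26252638e-01 -9.91997771e-01]
 [-9.99992777e-01  3.78389903e-03  3.58150843e-04]]
```

View pics/w6.png

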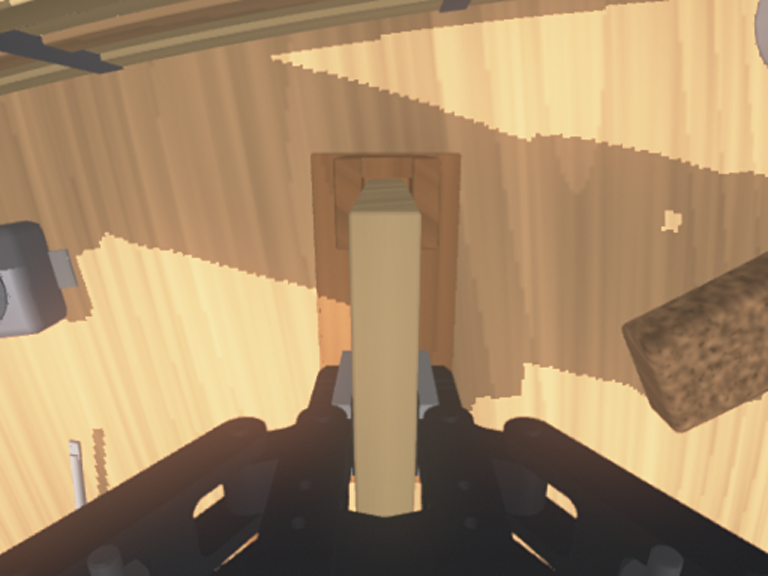

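Emit:
servo_tool(
  plan=[
    [[-0.02,0,0],[0,0,0]],
    [[-0.05,0,0],[0,0,0]],
    [[-0.08,0,0],[0,0,0]],
    [[-0.1,0,0],[0,0,0]],
    [[-0.12,0,0],[0,0,0]],
    [[-0.12,0,0],[0,0,0]],
    [[-0.1,0,0],[0,0,0]],
    [[-0.04,0,0],[0,0,0]],
  ],
)

```text
t: 10.65
tcp_pos: [0.5803, -0.1148, 0.2464]
orientation: [[0.004, 0.992, -0.126], [-0.001, -0.126, -0.992], [-1.0, 0.004, 0.001]]
wrist_force: [0.4, -0.8, -1.3]
opening: 0.0144
```

Run:
```python
from h import *
s=ctrl.sense(); print(s["t"],s["tcp_pos"],s["wrist_force"],s["opening"])
d=ctrl.get_image("scene"); store(d,"sc7");save(d,"sc7",(100,60,420,270),2.4)
go([.601,.2735,.235],-8.6)
```

```text
10.65 [ 0.58032707 -0.11475999  0.24640618] [ 0.37073817 -0.81245126 -1.27319999] 0.014384196243897486
tcp [ 0.5806 -0.1148  0.2469] shift total [ 0.0458 -0.1154 -1.5513] rows 9 each [ 0.0051 -0.0128 -0.1724]
yaw now -7.25 xaxis [ 0.005  -0.0014 -1.    ]
turn total [ 0.015   0.0005 -0.0033] rows 1 each [ 0.015   0.0005 -0.0033]
```

View pics/sc7.png

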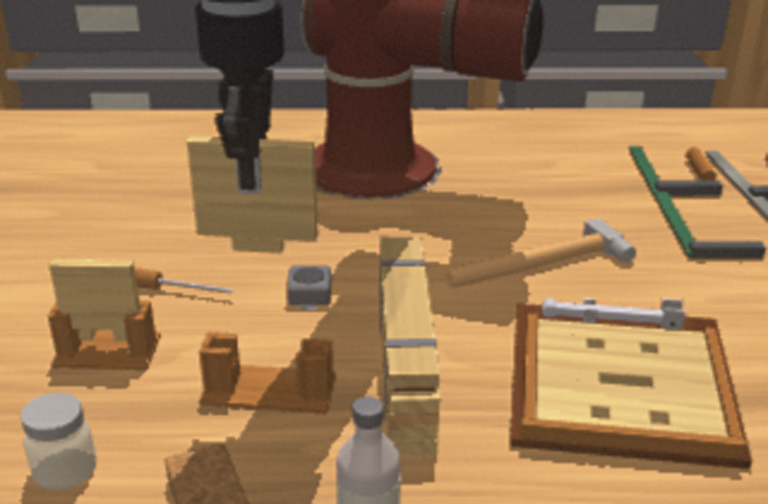

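Emit:
servo_tool(
  plan=[
    [[0,-0.005,-0.06],[0.015,0,-0.003]],
    [[0,-0.01,-0.12],[0,0,0]],
    [[0,-0.01,-0.15],[0,0,0]],
    [[0,-0.01,-0.15],[0,0,0]],
    [[0,-0.01,-0.15],[0,0,0]],
    [[0,-0.01,-0.15],[0,0,0]],
    [[0,-0.01,-0.15],[0,0,0]],
    [[0,-0.01,-0.15],[0,0,0]],
  ],
)

```text
t: 11.5
tcp_pos: [0.6, 0.1566, 0.2411]
orientation: [[-0.007, 0.989, -0.15], [-0.0, -0.15, -0.989], [-1.0, -0.007, 0.001]]
wrist_force: [0.2, -0.5, -0.9]
opening: 0.015
```

Emit:
servo_tool(
  plan=[
    [[0,-0.01,-0.15],[0,0,0]],
    [[0,-0.01,-0.15],[0,0,0]],
    [[0,-0.005,-0.1],[0,0,0]],
    [[0,0,-0.04],[0,0,0]],
    [[0,0,0],[0,0,0]],
    [[0,0,0],[0,0,0]],
    [[0,0,0],[0,0,0]],
  ],
)

```text
t: 12.2
tcp_pos: [0.6116, 0.2635, 0.2434]
orientation: [[-0.004, 0.989, -0.151], [-0.0, -0.151, -0.989], [-1.0, -0.004, 0.001]]
wrist_force: [-0.4, -0.5, -0.9]
opening: 0.0141
```

Run:
```python
from h import *
s=ctrl.sense(); print(s["t"],s["tcp_pos"],s["wrist_force"],s["opening"])
for n in("scene","top","wrist"):
    d=ctrl.get_image(n); store(d,n+"8");save(d,n+"8",None,1.5)
    if n=="scene": save(d,"sc8a",(290,70,430,270),3)
go([.601,.2735,.16],-8.6)
```

```text
12.2 [0.61156841 0.26352085 0.24343708] [-0.41462046 -0.45623817 -0.85680829] 0.014106257481367615
tcp [0.6118 0.2638 0.244 ] shift total [ 0.3362 -0.0474 -0.0317] rows 2 each [ 0.1681 -0.0237 -0.0159]
yaw now -8.69 xaxis [-3.e-03  4.e-04 -1.e+00]
turn total [-0.001   0.      0.0019] rows 1 each [-0.001   0.      0.0019]
```

View pics/sc8a.png

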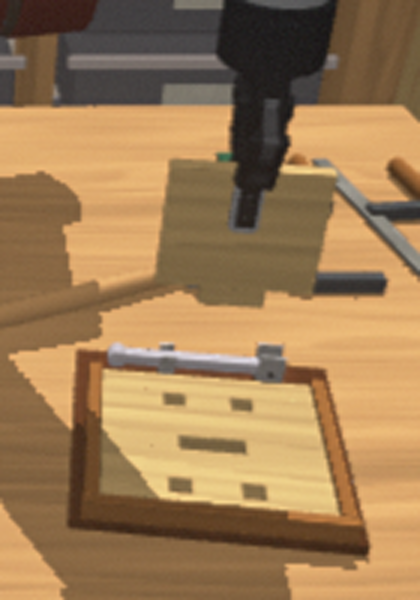

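View pics/wrist8.png

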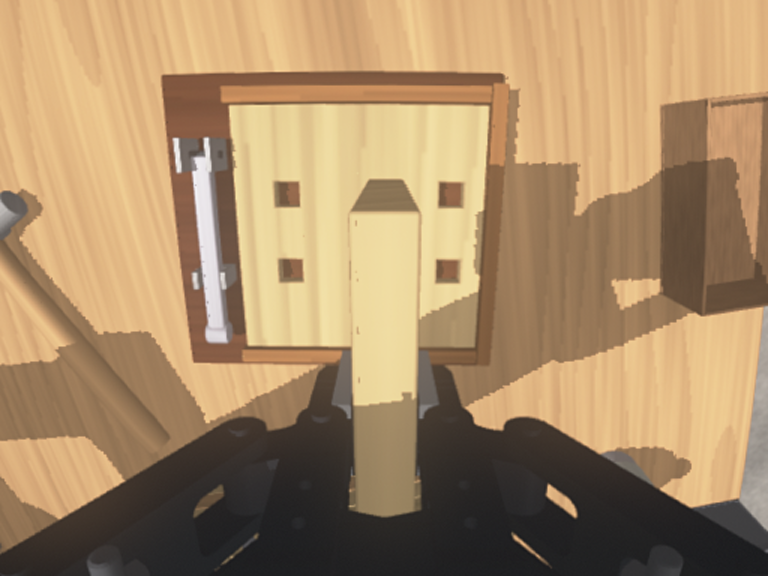

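View pics/top8.png

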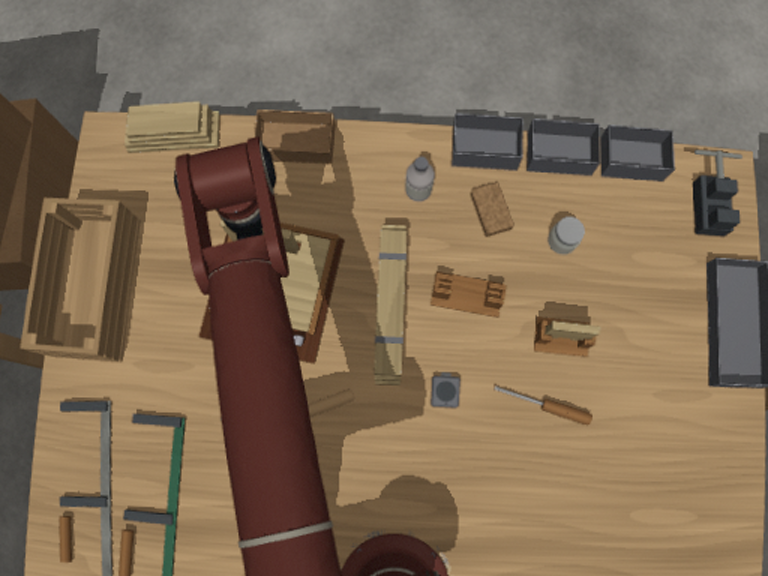

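Run:
```python
from fit import *
W=load("w3"); W["frame"]=W["frame"].astype("uint8"); save(W,"w3a",(270,20,450,200),4)
W=load("wrist8"); W["frame"]=W["frame"].astype("uint8"); save(W,"w8a",(140,50,340,250),3)
W=load("scene8"); W["frame"]=W["frame"].astype("uint8"); save(W,"sc8b",(335,110,415,250),4.2)
```

```text
(no output)
```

View pics/w3a.png

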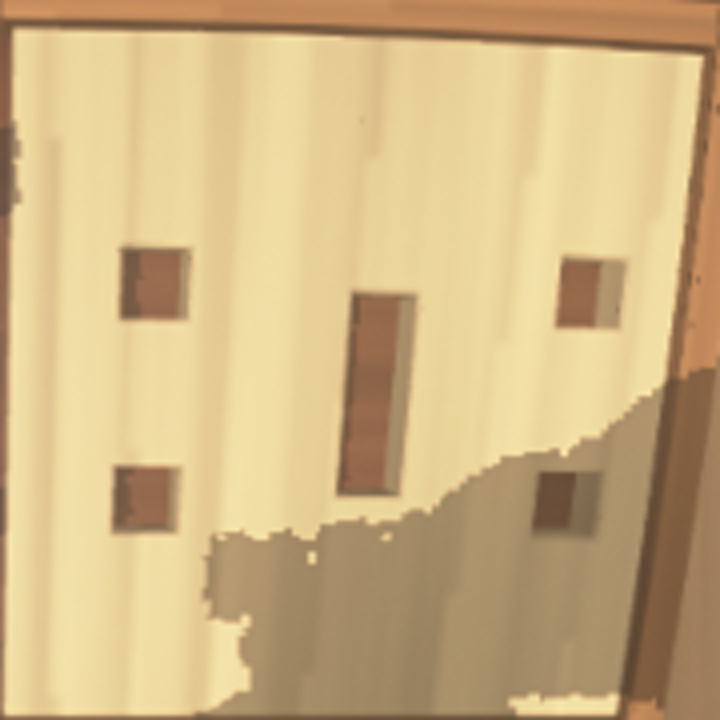

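View pics/w8a.png

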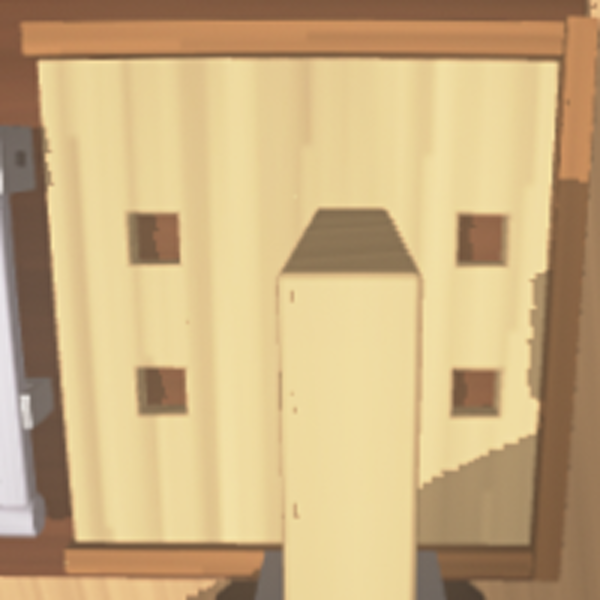

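View pics/sc8b.png

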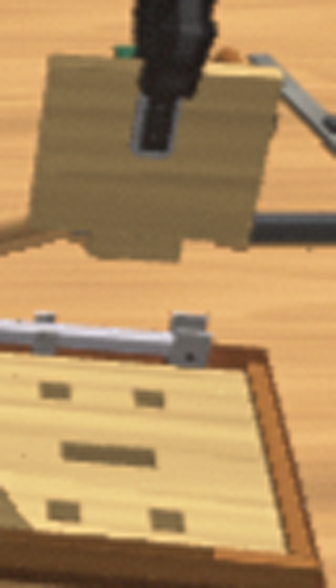

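Run:
```python
from fit import *
z=.027
sl=[(-.0095,.0285,z),(.0095,.0285,z),(.0095,-.0285,z),(-.0095,-.0285,z)]
def holes(W,w,H): 
    return onz(W,w([((a+b)/2,(c+d)/2) for a,b,c,d in H]),z)[:,:2]
def yawof(P): # A,B upper(+y) row ; C,D lower
    v=[P[1]-P[0],P[3]-P[2]]; u=[P[0]-P[2],P[1]-P[3]]
    return [round(float(np.degrees(np.arctan2(a[1],a[0]))),2) for a in v]+[round(float(np.degrees(np.arctan2(-a[0],a[1]))),2) for a in u]
def loc(P,x):
    a=x[2]; R=np.array([[np.cos(a),-np.sin(a)],[np.sin(a),np.cos(a)]]); return (P-x[:2])@R
w1=lambda p:up(p,3.3,(225,80)); W1=load("w1")
x1,r,_=fit([(W1,sl,w1([(449,291),(504,291),(489,444),(436,443)]))],[.6,.27,0])
P1=holes(W1,w1,[(267,322,260,314),(614,671,263,315),(259,311,423,475),(590,645,423,471)])
w3=lambda p:up(p,4,(270,20)); W3=load("w3")
x3,r,_=fit([(W3,sl,w3([(351,291),(417,294),(400,495),(336,495)]))],[.6,.27,0])
P3=holes(W3,w3,[(120,191,247,320),(555,627,258,329),(112,180,466,532),(532,602,470,537)])
w8=lambda p:up(p,3,(140,50)); W8=load("wrist8")
P8=holes(W8,w8,[(127,180,212,266),(457,508,214,265),(137,187,367,415),(451,500,368,416)])
for x,P in((x1,P1),(x3,P3),(None,P8)):
    if x is not None: print("slot",x[:2].round(4),np.degrees(x[2]).round(2),"loc",loc(P,[*x[:2],np.radians(-8.6)]).round(4).tolist())
    print(P.round(4).tolist(),P.mean(0),yawof(P))
```

```text
slot [0.601 0.275] -8.11 loc [[-0.0648, 0.03], [0.0602, 0.0295], [-0.0653, -0.0304], [0.0595, -0.0305]]
[[0.5414, 0.3143], [0.6649, 0.2951], [0.532, 0.2547], [0.6553, 0.2359]] [0.59839249 0.27501221] [-8.82, -8.66, -9.01, -9.2]
slot [0.6005 0.275 ] -8.69 loc [[-0.0645, 0.0301], [0.0603, 0.0293], [-0.0649, -0.0296], [0.0604, -0.0305]]
[[0.5412, 0.3144], [0.6645, 0.2949], [0.5318, 0.2554], [0.6556, 0.2358]] [0.5983053 0.2751442] [-8.98, -9.02, -9.07, -8.54]
[[0.5411, 0.3143], [0.6647, 0.2951], [0.532, 0.2552], [0.6552, 0.236]] [0.59823429 0.27517286] [-8.83, -8.85, -8.71, -9.16]
```

```bash
cat >> h.py <<'E'
def board(o,R):
    L=[]
    def box(y,z0,z1):
        c=[(sx*.0075,sy*y,zz) for sx in(-1,1) for sy in(-1,1) for zz in(z0,z1)]
        for i in range(8):
            for j in range(i+1,8):
                if sum(a!=b for a,b in zip(c[i],c[j]))==1: L.append((c[i],c[j]))
    box(.06,.015,.115); box(.025,0,.015)
    return [(np.asarray(o)+R@np.array(a),np.asarray(o)+R@np.array(b)) for a,b in L]
def overlay(d,o,R,name,boxc,k,extra=()):
    x0,y0,x1,y1=boxc; f=np.ascontiguousarray(d["frame"].astype("uint8")[y0:y1,x0:x1,::-1]); f=cv2.resize(f,None,fx=k,fy=k,interpolation=cv2.INTER_CUBIC)
    m=lambda p:tuple(int(v) for v in ((proj(d,p)[0]-[x0,y0]+.5)*k-.5))
    for a,b in board(o,R): cv2.line(f,m(a),m(b),(0,0,255),1)
    for a,b in extra: cv2.line(f,m(a),m(b),(255,0,0),1)
    cv2.imwrite("pics/"+name+".png",f)
def slotbox(x,y,yaw,z=.027):
    a=np.radians(yaw); R=np.array([[np.cos(a),-np.sin(a)],[np.sin(a),np.cos(a)]])
    c=[np.r_[R@[sx*.0095,sy*.0285]+[x,y],z] for sx,sy in((1,1),(1,-1),(-1,-1),(-1,1))]
    return [(c[i],c[(i+1)%4]) for i in range(4)]
def held(s,zrel=.0675,yrel=.0012):
    R=s["orientation"]; Rb=np.c_[R[:,1],-R[:,2],-R[:,0]]
    return s["tcp_pos"]+Rb@np.array([0,yrel,-zrel]),Rb
E
python3 - <<'E'
from h import *
s=ctrl.sense(); o,Rb=held(s); print(o,s["tcp_pos"])
sb=slotbox(.6007,.2748,-8.85)
overlay(load("scene8"),o,Rb,"ov_s8",(330,105,430,255),4,sb)
overlay(load("wrist8"),o,Rb,"ov_w8",(140,50,400,350),2.0,sb)
E
```

```text
[0.61174303 0.2650531  0.17651288] [0.61176157 0.26384078 0.24401266]
```

View pics/ov_s8.png

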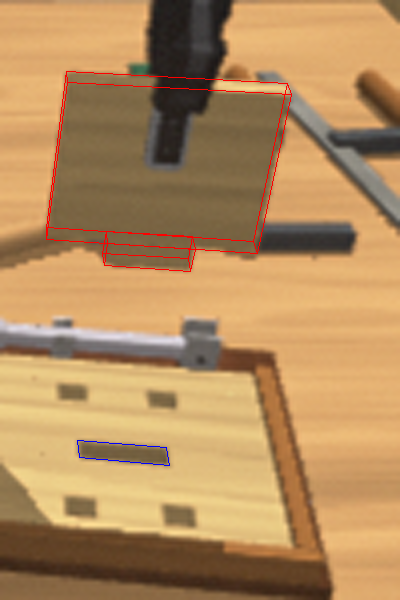

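View pics/ov_w8.png

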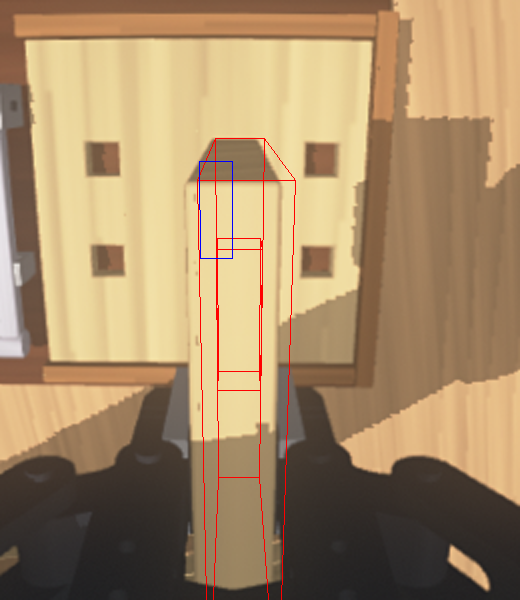

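Run:
```python
from h import *
s=ctrl.sense(); R=s["orientation"]
W=load("wrist8"); print("cam rel tcp (tool axes)",R.T@(W["xyz"]-s["tcp_pos"])); print((R.T@W["rotation"]).round(4))
W6=load("w6"); R6=np.array([[3.708e-3,.99199,-.12625],[-8.33e-4,-.12625,-.992],[-.99999,3.78e-3,3.6e-4]])
t6=np.array([.581,-.11486,.08759]); print(R6.T@(W6["xyz"]-t6)); 
for y in(.06,0): print(proj(W6,[t6+R6@np.array([-.0475,dx,-y]) for dx in(-.0075,.0075)])*1.5, "w6")
for y in(.06,0): print(proj(W,[s["tcp_pos"]+R@np.array([-.0475,dx,-y]) for dx in(-.0075,.0075)])*1.5, "w8")
W1=load("w1")
print(proj(W1,[[.4784,.3262,.2351],[.4784,.3262,.27]])*1.5)
```

```text
cam rel tcp (tool axes) [-0.14288349 -0.00204131 -0.07354505]
[[ 3.000e-04 -2.905e-01  9.569e-01]
 [ 1.000e+00 -1.000e-04 -3.000e-04]
 [ 2.000e-04  9.569e-01  2.905e-01]]
[-0.14300854 -0.00205452 -0.07369878]
[[357.72532495 216.56358444]
 [431.29647432 216.59179012]] w6
[[362.0970516  464.15355646]
 [423.72127331 464.08008569]] w6
[[357.69455104 215.81292616]
 [431.39271202 215.83939036]] w8
[[362.09040345 463.86505621]
 [423.80332837 463.79480682]] w8
[[390.5198925  373.93715242]
 [392.07850843 434.04513483]]
```

```bash
cat > rel.py <<'E'
from fit import *
def rel(W,s,toppx,botpx,zrel=.0675):
    """fit camera translation t so that board with centre on the tool axis matches the picture"""
    R=s["orientation"]; Rb=np.c_[R[:,1],-R[:,2],-R[:,0]]; o=s["tcp_pos"]-Rb[:,2]*zrel
    L=[(-.0075,.06,.115),(.0075,.06,.115)]+([(-.0075,.06,.015),(.0075,.06,.015)] if botpx is not None else [])
    P=np.array([o+Rb@np.array(l) for l in L]); px=toppx if botpx is None else np.r_[toppx,botpx]
    def f(t):
        d=dict(W); d["xyz"]=W["xyz"]+Rb@t; return (proj(d,P)-px).ravel()
    r=least_squares(f,[0,0,0]); d=dict(W); d["xyz"]=W["xyz"]+Rb@r.x
    return d,r.x,f(r.x)
E
python3 - <<'E'
from rel import *
s=ctrl.sense(); W=load("wrist8"); w8=lambda p:up(p,3,(140,50))
d,t,res=rel(W,s,w8([(279,273),(421,275)]),w8([(317,209),(388,210)]))
print("t",t,res.round(2))
P8=onz(d,w8([((a+b)/2,(c+e)/2) for a,b,c,e in [(127,180,212,266),(457,508,214,265),(137,187,367,415),(451,500,368,416)]]),.027)
print(P8, P8.mean(0))
a=np.radians(-8.85); R=np.array([[np.cos(a),-np.sin(a)],[np.sin(a),np.cos(a)]])
print("slot",P8.mean(0)[:2]-R@[-.0024,-.0003])
E
```

```text
t [ 0.00194001 -0.00041236  0.00373899] [ 0.3   0.24  0.37 -0.43 -0.84  0.35 -0.48  0.02]
[[0.54210806 0.31339112 0.027     ]
 [0.66700102 0.29399005 0.027     ]
 [0.53296155 0.25365942 0.027     ]
 [0.65737672 0.23428575 0.027     ]] [0.59986184 0.27383158 0.027     ]
slot [0.60227942 0.27375878]
```

Run:
```python
from h import *
go([.602,.2733,.15],-8.85,4)
```

```text
tcp [0.6118 0.2638 0.244 ] shift total [ 0.3762 -0.0432 -0.0315] rows 4 each [ 0.094  -0.0108 -0.0079]
yaw now -8.69 xaxis [-3.e-03  4.e-04 -1.e+00]
turn total [0.0018 0.     0.0019] rows 1 each [0.0018 0.     0.0019]
```

Emit:
servo_tool(
  plan=[
    [[0.07,-0.01,-0.008],[0.002,0,0.002]],
    [[0.1,-0.011,-0.008],[0,0,0]],
    [[0.1,-0.011,-0.008],[0,0,0]],
    [[0.08,-0.011,-0.008],[0,0,0]],
    [[0.026,0,0],[0,0,0]],
    [[0,0,0],[0,0,0]],
    [[0,0,0],[0,0,0]],
  ],
)

```text
t: 13.05
tcp_pos: [0.603, 0.2744, 0.1514]
orientation: [[0.002, 0.988, -0.153], [0.001, -0.153, -0.988], [-1.0, 0.002, -0.001]]
wrist_force: [-0.9, -0.9, -1.4]
opening: 0.0146
```

Run:
```python
from h import *
sb=slotbox(.6007,.2748,-8.85)
for n in("scene","wrist"):
    s=ctrl.sense(); d=ctrl.get_image(n); store(d,n+"9")
    if n=="scene": save(d,"sc9a",(330,120,430,260),4.2)
    else: save(d,"w9a",(130,40,390,300),3)
    o,Rb=held(s,yrel=0); print(o,Rb)
    overlay(d,o,Rb,"ov9"+n,(330,120,430,260) if n=="scene" else (130,40,390,300),4.2 if n=="scene" else 3,sb if n=="wrist" else slotbox(.5996,.2748,-8.85))
s=ctrl.sense(); np.savez("s9",**{k:s[k] for k in("tcp_pos","orientation")})
print(s["t"],s["tcp_pos"],s["opening"])
```

```text
[0.60318245 0.27445123 0.08390102] [[ 9.88206862e-01  1.53110787e-01 -2.06997032e-03]
 [-1.53112332e-01  9.88208603e-01 -6.08638867e-04]
 [ 1.95237331e-03  9.18399088e-04  9.99997672e-01]]
[0.60349685 0.27456671 0.08440345] [[ 9.88214477e-01  1.53048563e-01 -2.87847327e-03]
 [-1.53051542e-01  9.88217848e-01 -8.43445403e-04]
 [ 2.71547056e-03  1.27405973e-03  9.99995501e-01]]
13.15 [0.6033367  0.27460867 0.15201498] 0.01423666301622654
```

View pics/sc9a.png

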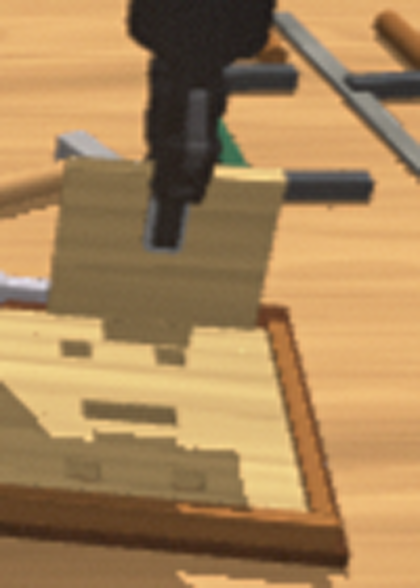

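View pics/ov9scene.png

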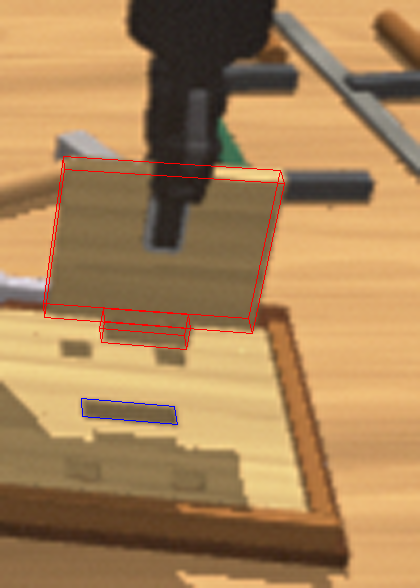

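View pics/w9a.png

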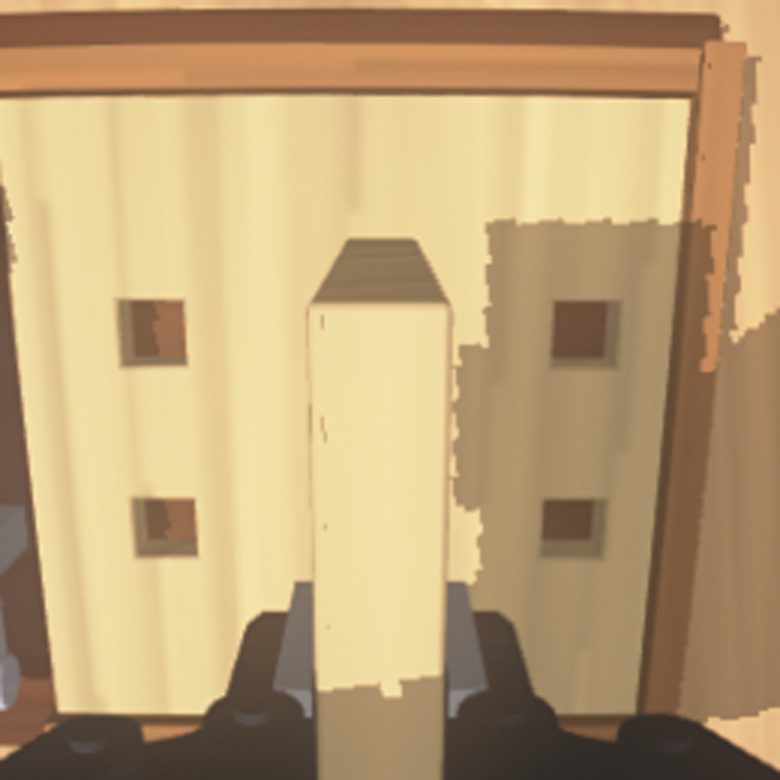

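```bash
cat > m9.py <<'E'
from rel import *
z9=np.load("s9.npz"); s={k:z9[k] for k in z9}; W=load("wrist9"); w=lambda p:up(p,3,(130,40))
top=w([(308,303),(451,303)]); bot=w([(347.5,239),(416,239)])
Hc=w([((a+b)/2,(c+e)/2) for a,b,c,e in [(118,187,298,367),(551,622,300,368),(133,198,497,557),(541,606,498,558)]])
a=np.radians(-8.85); R=np.array([[np.cos(a),-np.sin(a)],[np.sin(a),np.cos(a)]])
for zrel in(.0655,.0675,.0695):
    d,t,res=rel(W,s,top,bot,zrel); P=onz(d,Hc,.027)
    sl=P.mean(0)[:2]-R@[-.0024,-.0003]; Rb=s["orientation"]
    print(zrel,"t",t.round(4),res.round(2),"spacing",np.linalg.norm(P[1]-P[0]).round(4),np.linalg.norm(P[0]-P[2]).round(4),"slot",sl.round(4),"tcp-slot jig",(R.T@(s["tcp_pos"][:2]-sl)).round(4))
for t in ([.002,0,0],[.002,0,.002],[.002,-.001,.002]):
    pass
E
python3 m9.py
```

```text
0.0655 t [ 0.002  -0.0006  0.0055] [ 0.35 -0.08  0.19 -0.09 -1.13  0.17  0.08  0.17] spacing 0.1278 0.0612 slot [0.6026 0.2729] tcp-slot jig [0.0004 0.0018]
0.0675 t [ 0.002  -0.0006  0.0035] [ 0.35 -0.08  0.19 -0.09 -1.13  0.17  0.08  0.17] spacing 0.1269 0.0607 slot [0.6027 0.2734] tcp-slot jig [0.0004 0.0013]
0.0695 t [ 0.002  -0.0006  0.0015] [ 0.35 -0.08  0.19 -0.09 -1.13  0.17  0.08  0.17] spacing 0.126 0.0603 slot [0.6028 0.274 ] tcp-slot jig [0.0004 0.0007]
```

Emit:
servo_tool(
  plan=[
    [[0.04,-0.002,0.005],[0,0,0]],
    [[0.05,0,0],[0,0,0]],
    [[0.05,0,0],[0,0,0]],
    [[0.03,0,0],[0,0,0]],
    [[0.014,0,0],[0,0,0]],
    [[0,0,0],[0,0,0]],
    [[0,0,0],[0,0,0]],
    [[0,0,0],[0,0,0]],
  ],
)

```text
t: 13.95
tcp_pos: [0.602, 0.2735, 0.1047]
orientation: [[0.001, 0.988, -0.153], [0.0, -0.153, -0.988], [-1.0, 0.001, -0.001]]
wrist_force: [1.0, 0.2, -1.1]
opening: 0.0143
```

Run:
```python
from h import *
for n in("scene","wrist"):
    s=ctrl.sense(); d=ctrl.get_image(n); store(d,n+"10")
    if n=="scene": save(d,"sc10a",(330,140,430,250),6)
    else: save(d,"w10a",(130,40,390,300),3)
s=ctrl.sense(); np.savez("s10",**{k:s[k] for k in("tcp_pos","orientation")})
print(s["t"],s["tcp_pos"],s["opening"],s["wrist_force"],s["orientation"])
```

```text
14.05 [0.60187164 0.27348887 0.10466272] 0.014149190788587982 [ 0.68514521  0.90485994 -1.06479845] [[ 1.18296357e-03  9.88282136e-01 -1.52633612e-01]
 [ 3.73473225e-04 -1.52634145e-01 -9.88282692e-01]
 [-9.99999231e-01  1.11209785e-03 -5.49657549e-04]]
```

View pics/sc10a.png

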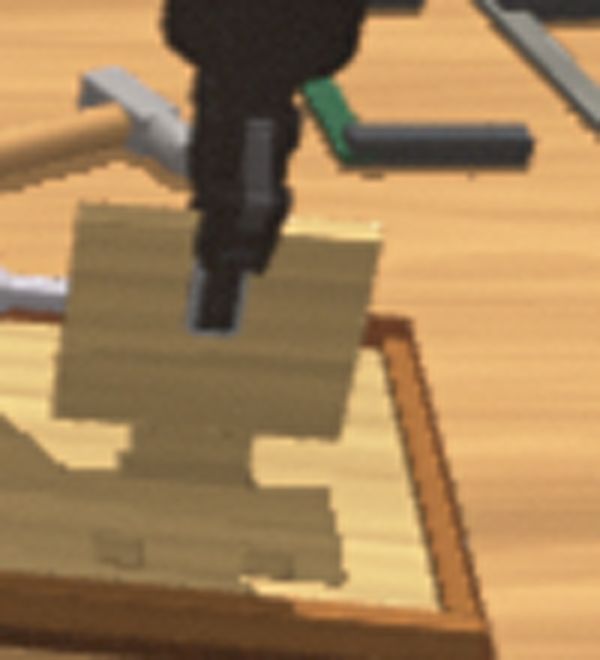

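View pics/w10a.png

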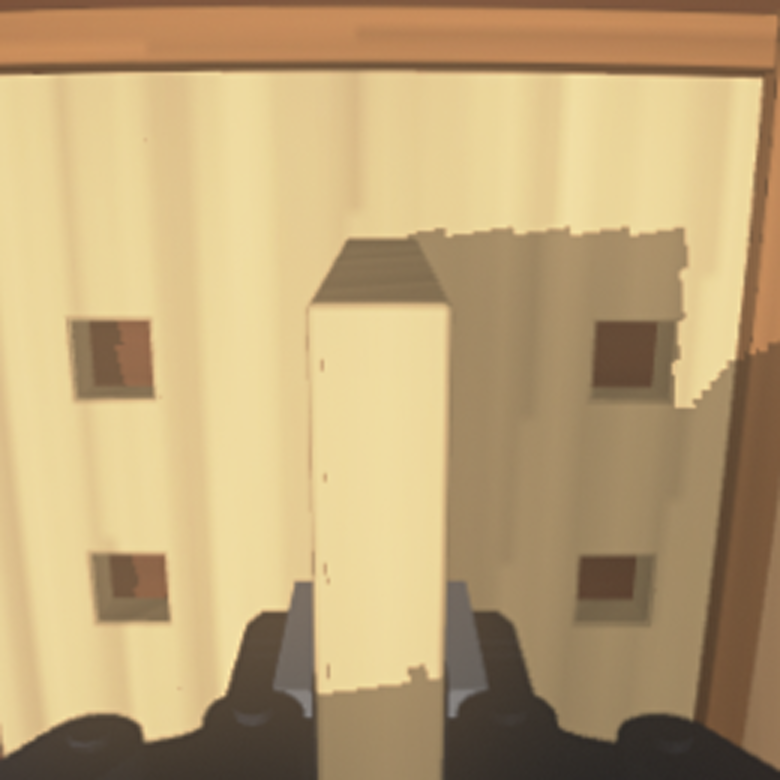

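Run:
```python
from rel import *
z=np.load("s10.npz"); s={k:z[k] for k in z}; W=load("wrist10"); w=lambda p:up(p,3,(130,40))
top=w([(308,303),(451,303)]); bot=w([(347.5,239),(416,239)])
Hc=w([((a+b)/2,(c+e)/2) for a,b,c,e in [(67,155,318,400),(591,675,320,402),(91,170,553,622),(576,655,553,625)]])
a=np.radians(-8.85); R=np.array([[np.cos(a),-np.sin(a)],[np.sin(a),np.cos(a)]])
for zrel in(.0675,.0695):
    d,t,res=rel(W,s,top,bot,zrel); P=onz(d,Hc,.027)
    sl=P.mean(0)[:2]-R@[-.0024,-.0003]
    v=P[1]-P[0];print(zrel,"t",t.round(4),"spacing",np.linalg.norm(v).round(4),np.linalg.norm(P[0]-P[2]).round(4),"slot",sl.round(4),"tcp-slot jig",(R.T@(s["tcp_pos"][:2]-sl)).round(4),"yaw",np.degrees(np.arctan2(v[1],v[0])))
S=load("scene10"); f=S["frame"].astype("float"); g=np.clip((f-60)*2.2,0,255).astype("uint8"); S2=dict(S); S2["frame"]=g
save(S2,"sc10b",(335,195,400,245),11)
o,Rb=held(s,yrel=.0015); S2=dict(S2); S2["xyz"]=S["xyz"]+[.0022,0,0]
overlay(S2,o,Rb,"ov10",(335,195,400,245),11,slotbox(.6022,.2748,-8.85))
```

```text
0.0675 t [ 0.0019 -0.0007  0.0033] spacing 0.1272 0.0607 slot [0.6024 0.2733] tcp-slot jig [-0.0006  0.0001] yaw -9.031131553703007
0.0695 t [ 0.0019 -0.0007  0.0013] spacing 0.1261 0.0602 slot [0.6026 0.2739] tcp-slot jig [-0.0006 -0.0005] yaw -9.031131553703021
```

View pics/sc10b.png

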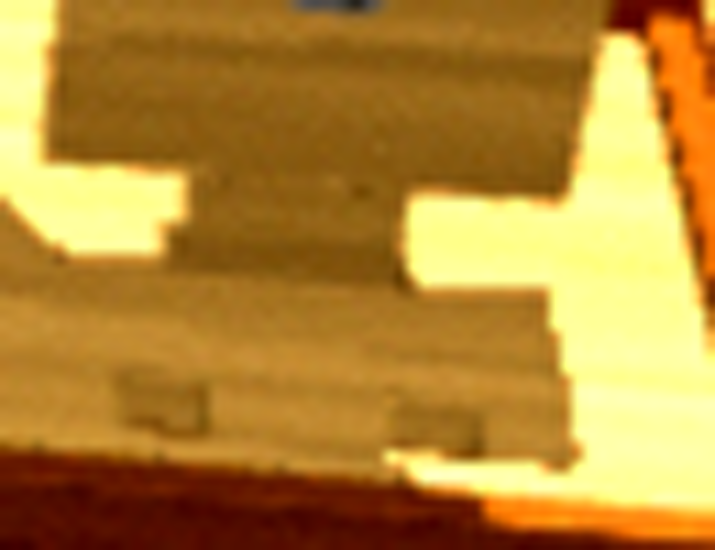

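View pics/ov10.png

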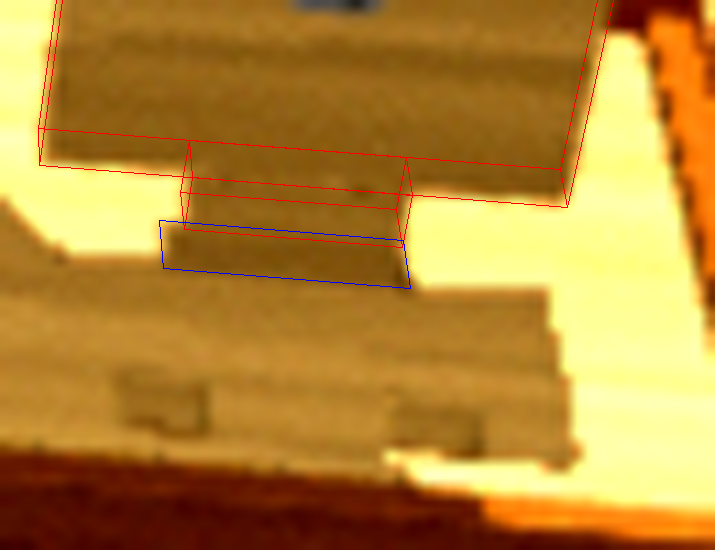

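Run:
```python
from rel import *
z=np.load("s10.npz"); s={k:z[k] for k in z}; S=load("scene10"); g=S["frame"].astype(float).mean(2)
for c in list(range(340,352))+list(range(373,387)):
    col=g[203:218,c]; 
    # first rising crossing
    r=None; d=np.diff(col); i=int(np.argmax(d)); lo=col[max(i-2,0)]; hi=col[min(i+3,len(col)-1)]; m=(lo+hi)/2
    for j in range(max(i-2,0),min(i+3,len(col)-1)):
        if col[j]<m<=col[j+1]: r=203+j+(m-col[j])/(col[j+1]-col[j])
    print(c,r and round(r,2),end="; ")
o,Rb=held(s,yrel=.0015); S2=dict(S); S2["xyz"]=S["xyz"]+[.0022,0,0]
print(); print(proj(S2,[o+Rb@np.array([.0075,y,.015]) for y in(-.06,-.025,.025,.06)]))
```

```text
340 209.36; 341 209.41; 342 209.61; 343 209.68; 344 209.59; 345 209.58; 346 209.79; 347 209.95; 348 210.15; 349 210.23; 350 210.22; 351 210.08; 373 212.24; 374 212.2; 375 212.23; 376 212.33; 377 212.35; 378 212.39; 379 212.63; 380 212.73; 381 212.54; 382 212.56; 383 212.81; 384 212.93; 385 213.11; 386 212.53; 
[[338.15928548 209.59806472]
 [352.03243245 210.70997044]
 [372.03641519 212.31335749]
 [386.17097869 213.44636666]]
```

Emit:
servo_tool(
  plan=[
    [[0,0.002,0],[0,0,0]],
    [[0,0,0],[0,0,0]],
    [[0,0,0],[0,0,0]],
    [[0,0,0],[0,0,0]],
    [[0,0,0],[0,0,0]],
  ],
)

```text
t: 14.55
tcp_pos: [0.6019, 0.2732, 0.1039]
orientation: [[-0.0, 0.988, -0.153], [-0.0, -0.153, -0.988], [-1.0, -0.0, 0.0]]
wrist_force: [0.6, -0.5, -1.3]
opening: 0.0145
```

Run:
```python
from h import *
s=ctrl.sense(); print(s["t"],s["tcp_pos"],s["wrist_force"],s["opening"],s["joint_velocities"].round(2))
d=ctrl.get_image("scene"); save(d,"sc11",None,1.5)
d=ctrl.get_image("wrist"); save(d,"w11",(130,40,390,300),2.5)
```

```text
14.55 [0.60191191 0.27324856 0.10385157] [ 0.62596007 -0.4659672  -1.31519447] 0.014525704267653835 [-0.06  0.05 -0.08  0.06 -0.07  0.04]
```

View pics/sc11.png

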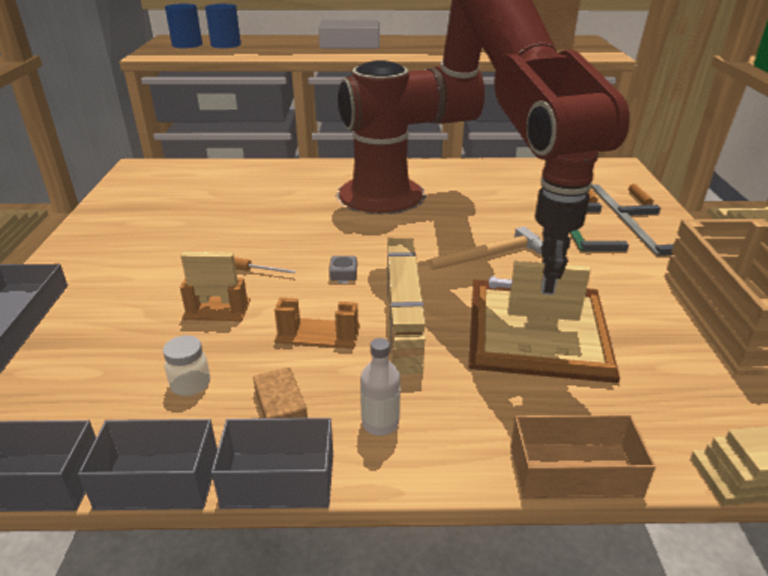

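View pics/w11.png

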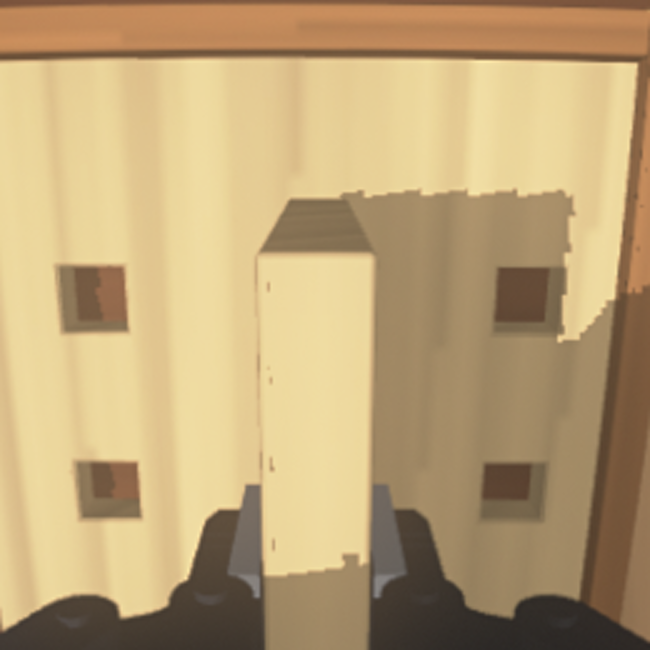

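Emit:
servo_tool(
  plan=[
    [[-0.002,0.002,0],[0,0,0]],
    [[0,0,0],[0,0,0]],
    [[0,0,0],[0,0,0]],
    [[0,0,0],[0,0,0]],
    [[0,0,0],[0,0,0]],
    [[0,0,0],[0,0,0]],
  ],
)

```text
t: 15.25
tcp_pos: [0.6024, 0.2732, 0.1044]
orientation: [[-0.0, 0.988, -0.153], [-0.0, -0.153, -0.988], [-1.0, -0.0, 0.0]]
wrist_force: [0.6, 0.7, -0.9]
opening: 0.0143
```

Run:
```python
from h import *
s=ctrl.sense(); print(s["t"],s["tcp_pos"],s["wrist_force"],s["opening"],s["orientation"].round(4))
print(ctrl.job_done())
```

```text
15.25 [0.60241715 0.27317809 0.10435106] [ 0.58506953  0.72620444 -0.8655085 ] 0.01427844566866145 [[-1.000e-04  9.883e-01 -1.527e-01]
 [-0.000e+00 -1.527e-01 -9.883e-01]
 [-1.000e+00 -0.000e+00  1.000e-04]]
the job is handed in; nothing more can be done
None
```

The latch bar is down in its catch, and the divider is held upright, tab down, over the long slot. I handed the job in at 15.3 s of the 64 s allowed.

- **Latch:** I pushed the bar down with the closed fingers until they stopped at 36 mm height, pressing about 16 N. A picture afterwards shows it between the catch cheeks.
- **Divider:** I gripped it at 50 N, lifted it straight out of its stand and carried it over the battens with about 8 cm to spare.
- **Alignment:** Tab and slot centres agree to within about 1 mm. The board's angle is within about 0.3° of the slot's.
- **Height:** The tab is about 10 mm above the panel, worked out from the measured tool height. The wrist force shows only the board's weight, so nothing is touching.
- **Rest of the bench:** In the last picture the other board and the loose items look unmoved. The panel's holes were in the same place within about 0.5 mm before and after closing the latch.

**Disagreements:**
- The wrist camera's stated position is about 2 mm off sideways. I aligned board to panel within the same picture instead, and the scene camera agreed to about 1 mm.
- A fit to the wrist pictures left the camera's height uncertain by 1–4 mm, which could mean the board sits about 2 mm lower in the grip. The scene camera's view of the board's lower edge did not support that, so I kept the 10 mm figure.

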